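Clamp the watch case in its lock-down dock until the torque knob clicks

ROBOT

A 6-joint arm with a two-finger parallel gripper is mounted at the origin on the work surface. World frame = base frame: x ahead of the robot, y to its left, z up, the work surface at z = 0. Lengths are in mm, angles in rad, forces in N, time in s.
With the tool pointing down it reaches from about 350 to 775 mm from the base axis. Payload 7.3 kg.
Tool frame: the origin (TCP) lies between the finger pads; the fingertips stand tcp_to_tips ahead of it and the grasp point (between the pads) lies 5 mm behind it (tcp_to_tips is the distance from the TCP to the fingertips, in mm); z points along the fingers, x is the direction in which the jaws open and shut, and the axes are right-handed (so a half turn about z gives the same grasp; the last joint's range is limited). The gripper opens to 92 mm and grips with 3 to 60 N. Pads are 19 mm wide; open, the fingers measure 130 mm over their backs; the gripper's body (75 mm by 190 mm) begins 47 mm behind the grasp point.
Start: joints at [-1.335, 0.342, 1.524, -0, 1.275, -0.146], TCP at [195.634, -487.207, 240.741] pointing down, gripper open.
Joint ranges: [-2.53, 2.53], [-0.77, 2.02], [0.04, 2.7], [-1, 4.14], [0.28, 2.66], [-3.11, 3.11]. Speed limits (rad/s): [2.57, 2.57, 3.14, 3.14, 3.14, 3.14].

INTERFACE

Orientations are given as [roll, pitch, yaw] about the fixed x, y, z axes, in that order (R = Rz(yaw) Ry(pitch) Rx(roll)).
In Python, from plant import * gives the robot as it stands.
- The arm moves only by the tool drive_tool, never from a script. Its argument "deltas" is a list of rows, each an object of numbers: "hand": the gripper's target within -1 to 1 (shut at 1, half-way at 0, fully open at -1); "tx", "ty", "tz": the shift along the tool's x, y, z each as a share of 4 cm, from -1 to 1; "wx", "wy", "wz": the turn, a rotation vector about the tool's x, y, z each as a share of 5 degrees, from -1 to 1. In form: [{"hand": .., "tx": .., "ty": .., "tz": .., "wx": .., "wy": .., "wz": ..}, ...]. A call has 1 to 20 rows; each row shifts and turns the commanded pose from where the row before left it, along the tool's axes as they then stand; what a row does not reach is not made up. A row lasts 1/12 s, in which the tool goes at most 41.7 mm and 7.16 degrees, less where a joint would pass 70% of its speed; a pose out of reach is approached as far as the arm can. A call with a number of a shift or a turn outside -1 to 1 is refused whole. A call with a gripper value outside its range is refused whole. The fingers move at their own pace and stop on an object; the grip force is fixed at half the most. Time passes only in rows, so rows that do not move let the fingers close. It gives the time, the measured TCP pose, the force and the opening at its end, in the units of the state.
- get_obs(): the state, without advancing time (a new reading comes with each control period).
- capture(name): name is "scene" or "side" or "wrist"; returns the picture (384x512x3 uint8, red, green, blue); there is no depth.
- camera_model(name): a dict with "fx", "fy", "cx", "cy" (pixels), "D" ([k1, k2, p1, p2, k3] as OpenCV has them; the pictures are not rectified), "rvec" (rotation vector, rad) and "tvec" (3), from world to camera coordinates, as OpenCV has them. Camera axes: x right, y down, z forward; pixel columns grow to the right and rows downward; lengths in mm; the calibration is good to about 2 mm. A picture is of the moment at which its call begins: read the wrist's pose just before it. camera_model takes no time and is no camera call; for the wrist camera it gives the pose at the moment of the call.
- close_job(): hands the job in, once; it reports no verdict.
The state is a dict: "time": time; "joint_positions": joint angles; "dq": joint speeds; "tau": joint torques, N m; "tool_pos": TCP position; "tcp_rot": TCP orientation; "contact_force": force on the tool from outside, world axes, zero at the start; "moment": the same for the moment, N m; "grip_width": finger opening in mm.
Only numpy, scipy, OpenCV 4.12 (cv2) and the standard library are available. Lean on these libraries where they do the work, as an engineer would, in place of code of your own. Each camera call takes 0.05 s, during which the arm holds its last target.

TASK

Set the black watch case upright and square into the open bay of the metal clamp dock, between the rubber stop and the rubber jaw, and let go of it. Then slowly turn the dock's black knob clockwise (seen from above), regripping as needed, until its torque clutch has clicked over, and stop there: the jaw must hold the case, but cranking on past the click would crush the lacquer. Leave the other things on the shelf where they are.

Things in the scene. Friction and masses are not known exactly. Their poses are not given: they have to be found in the camera images.
- case_mid (a point): Centre (half-way up) of the black lacquered watch case, a closed box 60 (x) x 100 (y) x 50 (z) mm, about 0.35 kg, with a brass latch in the middle of its -x long side, near the top. It stands on the shelf on its base at the start. It may go into the dock either way round (latch to either side). z up.
- dock: Fixed aluminium clamp dock, base plate 120 (x) x 310 (y) x 12 (z) mm; origin at the centre of its underside, z up. Clamp line along y at x = 0. From -y to +y: grey stop (70 wide, 36 mm tall above the plate; its rubber face looks to +y and stands anywhere from y = -131 to -99 mm, not reported), felt bay, moving jaw, grey housing (x +-40, y 45 to 145, top z = 45 mm) with the knob.
- bay (a point): Where the case's centre goes: dock x = 0, y = -43.5, z = 37 mm, axes as the dock's; the case's 100 mm length lies along y, its base on the felt (dock z = 12 mm). Here the case has 5 mm or more to spare at either end; the jaw later slides it along to the stop.
- jaw: Moving jaw, 66 wide (x), 21 thick, 34 mm tall, with a sprung rubber face (9 N/mm) towards -y; origin on the face, at mid width, 30 mm above the dock's underside; axes as the dock's. At the start the face is at dock y = +12 to +18 mm. Turning the knob clockwise moves it 20 mm per rad towards -y. It stays where it is left.
- knob (a point): Point on the vertical axis of the knob at grip height, 78 mm above the dock's underside (dock x = 0, y = 95). Round fluted black knob, 41 mm diameter, 54 to 92 mm above the dock's underside; grip it at any yaw from above. A red line on it marks its own +x. It turns clockwise against 0.03 to 0.15 N m until jaw, case and stop meet (0.5 to 2.5 rad from the start, hidden). See knob_top for the click.
- knob_top (a point): Centre of the knob's top. The click: from contact the torque climbs to about 0.35 N m, then the knob slips ahead of the collar; its torque falls to 0 at 0.44 rad of slip, and it beds at 0.57 rad, where it stays when let go (let go before 0.44 it springs back). A green pin here rises 3.5 mm. Past 0.7 rad it is solid: more turning puts over 24 N on the case. It clicks once only.
- collar (a point): Centre of the top of the white collar (48 mm diameter, 46 to 53 mm above the dock's underside) under the knob; it turns with the screw. A red mark on its rim lies in its own +x direction, in line with the knob's red line until the click; afterwards the knob's line leads clockwise by about 0.57 rad (33 degrees).
- tin: Bystander: stainless steel collar-stay tin, 90 x 55 x 18 mm; origin under its centre.
- jar: Bystander: frosted hair-tie jar with metal lid, 74 mm diameter, 86 mm tall; origin under its centre.
- owl: Bystander: white and blue ceramic owl, 54 mm wide, 82 mm tall; origin under its centre.
- shoehorn: Bystander: orange-handled steel shoe horn lying along its x axis from x = -105 (handle) to +103 mm, 36 mm wide, 14 mm tall; origin on its underside.
- brush: Bystander: wooden shoe brush 150 x 46 x 38 mm; origin under its centre.
- dish: Bystander: small blue ceramic bowl, 84 mm diameter, 28 mm tall; origin under its centre.
- cedar_ring: Bystander: round cedar disc, 52 mm diameter, 18 mm tall; origin under its centre.
There are look-alikes about, which are no part of the job. Of the things that look like the part that bears case_mid, the smaller one is meant.

How it is judged (in metres and radians):
On the way, in this order (a step that is already met when the one before it is completed fails the run):
1. the case stands upright and square in the bay, on its floor, let go, with the clutch not yet clicked (x of case_mid in the frame of dock between -0.015 and 0.015 m and y of case_mid in the frame of dock between -0.088 and -0.028 m and z of case_mid in the frame of dock between 0.033 and 0.042 m and angle between the x axis of case_mid and the x axis of dock, either way round below 0.12 rad and contact force between the fingers and anything else below 0.3 N and angle between the x axis of knob and the x axis of collar, either way round below 0.1 rad), for 0.2 s.
2. the clutch has clicked over and the jaw presses on the case (angle between the x axis of knob and the x axis of collar, either way round above 0.46 rad and contact force between jaw and anything else above 1.5 N), for 0.1 s.
At the end, for the whole second after the job is handed in: The case stands on the bay floor between stop and jaw (centre within 15 mm of the clamp line, at dock y -88 to -28 mm, square to the dock within 0.12 rad); the clutch has clicked (knob leads the collar by more than 0.46 rad); the jaw presses on the case with 1.5 to 15 N; the fingers touch nothing (all of step 2 and x of case_mid in the frame of dock between -0.015 and 0.015 m and y of case_mid in the frame of dock between -0.088 and -0.028 m and z of case_mid in the frame of dock between 0.033 and 0.042 m and angle between the x axis of case_mid and the x axis of dock, either way round below 0.12 rad and contact force between the fingers and anything else below 0.3 N and contact force between jaw and anything else below 15 N).
It fails at once if the jaw was cranked on past the click: more than 24 N on the case (contact force between jaw and anything else above 24 N).
It fails at once if another thing on the shelf was moved by more than 15 mm (distance of any of tin, jar, owl, shoehorn, brush, dish, cedar_ring from where it was at the start of the episode above 0.015 m).
It also fails if it takes over 72 s, if anything falls off the work surface, if the arm or the gripper's body presses on something with over 40 N, if the wrist force passes 120 N, or if a joint passes its speed limit or range.

## Working session

There is one attempt and no reset: what is moved stays moved. The work goes in short steps, Python scripts to look and compute and a tool call to move; the robot and the scene stay as the last step left them, time stands still between calls to the robot, and variables do not carry over. Pictures are saved under pics/ and viewed, and the job is handed in when it is done.

Besides the shell and the picture viewer there is one more tool, called after "Call:" as name([rows], argument=value, ...), one row to a line, values as JSON. drive_tool: Moves the arm, as the interface text tells. Its arguments: {"type":"object","properties":{"deltas":{"type":"array","items":{"type":"object","properties":{"hand":{"type":"number"},"tx":{"type":"number"},"ty":{"type":"number"},"tz":{"type":"number"},"wx":{"type":"number"},"wy":{"type":"number"},"wz":{"type":"number"}}}}},"required":["deltas"]}

```bash
ls; mkdir -p pics; python3 - <<'E'
from plant import *
import cv2
print(get_obs())
for n in ["scene","side","wrist"]:
    m=camera_model(n); im=capture(n); cv2.imwrite(f"pics/a_{n}.png",im[:,:,::-1]); print(n,m)
E
```

```text
pics
{'time': 0.0, 'joint_positions': array([-1.33497214e+00,  3.42718863e-01,  1.52503641e+00, -2.51861959e-05,
        1.27541059e+00, -1.45952023e-01]), 'dq': array([ 0.00119396,  0.00127257, -0.00035772, -0.00051697, -0.00071557,
       -0.00127468]), 'tau': array([ 4.66926358e-04, -4.31242526e+01, -2.44216150e+01,  7.18640070e-02,
        5.60111320e-02, -1.38967848e-04]), 'tool_pos': array([ 195.54169253, -486.79454209,  240.04019074]), 'tcp_rot': array([-3.14138768e+00,  1.55998924e-03, -1.18901261e+00]), 'contact_force': array([-0.11919248, -0.03139823,  1.11737628]), 'moment': array([ 0.02443365, -0.06561767, -0.00723915]), 'grip_width': 91.9500091387868}
scene {'fx': 381.6143469559364, 'fy': 381.6143469559364, 'cx': 258.31240989183783, 'cy': 195.5988112842776, 'D': array([-0.11858591,  0.        ,  0.        ,  0.        ,  0.        ]), 'rvec': array([ 1.84510839,  1.46165565, -0.72885158]), 'tvec': array([ -85.78791038, -260.11916484, 1494.61645859])}
side {'fx': 369.59679024554276, 'fy': 369.59679024554276, 'cx': 252.39081236444576, 'cy': 184.37570481875144, 'D': array([-0.02539779,  0.        ,  0.        ,  0.        ,  0.        ]), 'rvec': array([ 0.76841466, -2.62543244,  1.06362456]), 'tvec': array([433.97690038, 311.24656886, 796.51143118])}
wrist {'fx': 278.6379107727286, 'fy': 278.6379107727286, 'cx': 260.6323909295723, 'cy': 192.0728808887429, 'D': array([-0.06898809,  0.        ,  0.        ,  0.        ,  0.        ]), 'rvec': array([-2.40167189,  1.62363223,  0.23333661]), 'tvec': array([-525.06752764,  -35.77056695,  390.0294569 ])}
```

View pics/a_scene.png

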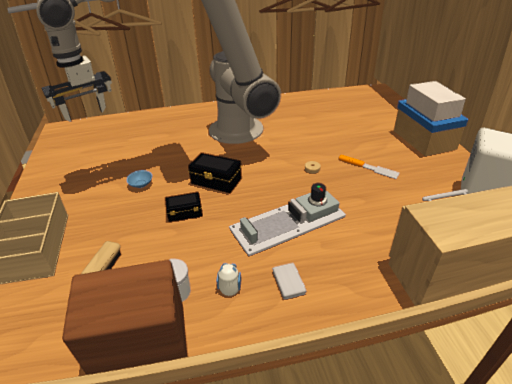

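View pics/a_side.png

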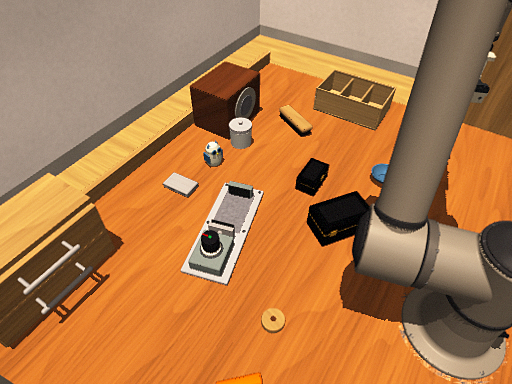

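View pics/a_wrist.png

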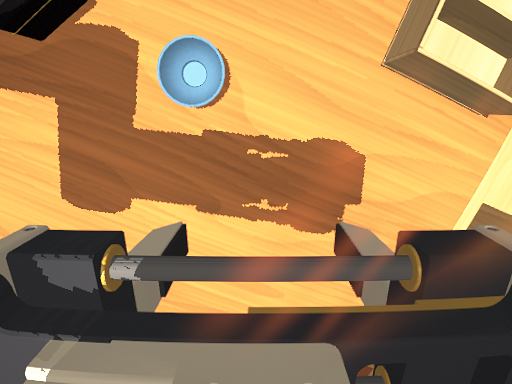

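Two things look like the case. One is the larger black box at scene (215,172) / side (340,215). The other is the smaller one at scene (184,207) / side (313,176), which is the one meant. I'll check it in a close crop, along with the dock.

```bash
cat > h.py <<'E'
from plant import *
import cv2, numpy as np
def ray(m,uv):
    K=np.array([[m['fx'],0,m['cx']],[0,m['fy'],m['cy']],[0,0,1]])
    p=cv2.undistortPoints(np.array([[uv]],float),K,np.array(m['D']))[0,0]
    R=cv2.Rodrigues(np.array(m['rvec']))[0]; t=np.array(m['tvec'])
    return -R.T@t, R.T@np.array([p[0],p[1],1.])
def onz(m,uv,z):
    c,d=ray(m,uv); return c+d*(z-c[2])/d[2]
def tri(pairs):
    A=np.zeros((3,3));b=np.zeros(3)
    for m,uv in pairs:
        c,d=ray(m,uv); d=d/np.linalg.norm(d); P=np.eye(3)-np.outer(d,d); A+=P;b+=P@c
    return np.linalg.solve(A,b)
def proj(m,X):
    K=np.array([[m['fx'],0,m['cx']],[0,m['fy'],m['cy']],[0,0,1]])
    return cv2.projectPoints(np.array(X,float).reshape(-1,3),np.array(m['rvec']),np.array(m['tvec']),K,np.array(m['D']))[0].reshape(-1,2)
E
python3 - <<'E'
import cv2
s=cv2.imread('pics/a_scene.png'); d=cv2.imread('pics/a_side.png')
def c(im,x,y,w,h,k,n): cv2.imwrite(n,cv2.resize(im[y:y+h,x:x+w],None,fx=k,fy=k,interpolation=cv2.INTER_CUBIC))
c(s,150,140,200,120,4,'pics/c1.png'); c(d,170,140,200,150,4,'pics/c2.png')
E
```

```text
(no output)
```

View pics/c1.png

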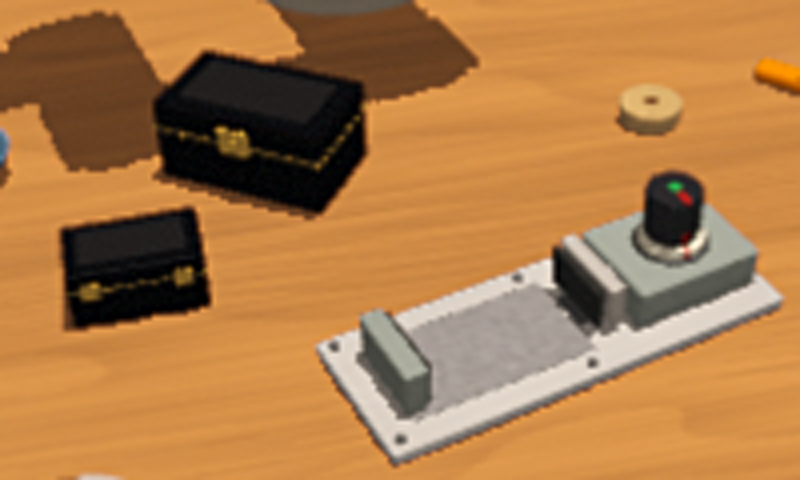

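View pics/c2.png

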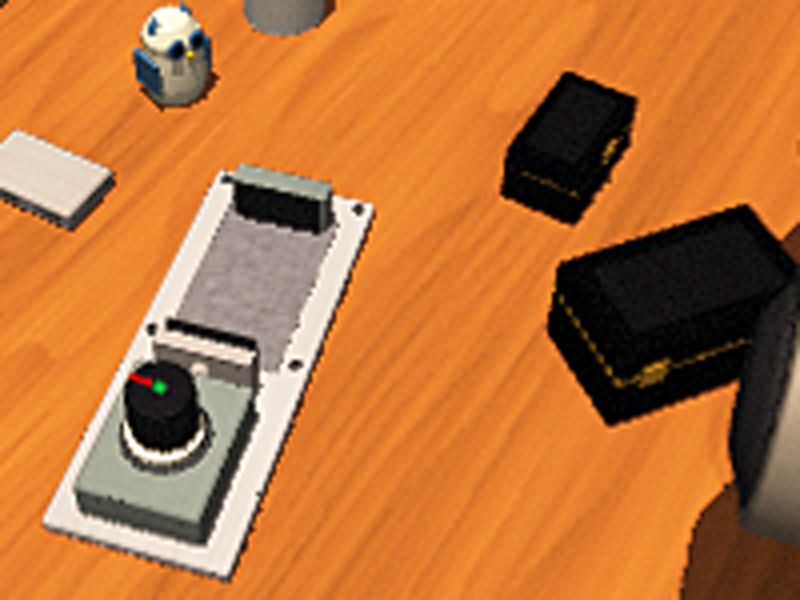

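```bash
python3 - <<'E'
from h import *
S=camera_model('scene'); D=camera_model('side')
s=lambda u,v:((u+.5)/4-.5+150,(v+.5)/4-.5+140)
d=lambda u,v:((u+.5)/4-.5+170,(v+.5)/4-.5+140)
print("dock scene",[onz(S,s(*p),12).round(1)[:2] for p in [(318,350),(397,457),(780,296)]])
print("dock side",[onz(D,d(*p),12).round(1)[:2] for p in [(222,172),(374,205),(228,573),(46,522)]])
print("case top side",[onz(D,d(*p),50).round(1)[:2] for p in [(568,72),(636,97),(580,190),(506,150)]])
print("case top scene",[onz(S,s(*p),50).round(1)[:2] for p in [(62,230),(193,208),(208,262),(68,290)]])
print("case base scene",[onz(S,s(*p),0).round(1)[:2] for p in [(210,307),(68,328)]])
print("knobtop side",onz(D,d(160,386),92),"scene",onz(S,s(676,187),92),"tri",tri([(S,s(676,187)),(D,d(160,386))]))
E
```

```text
dock scene [array([ 558. , -118.4]), array([667.6, -85.7]), array([582.7, 208.3])]
dock side [array([662.5, -83.1]), array([ 551.7, -115.1]), array([470.8, 180.3]), array([581.5, 211.5])]
case top side [array([ 482.9, -278.8]), array([ 428.6, -281.2]), array([ 421.9, -173.3]), array([ 483.2, -180.4])]
case top scene [array([ 430.5, -281.9]), array([ 428.2, -186.9]), array([ 492.2, -182.6]), array([ 498.6, -279.9])]
case base scene [array([ 482. , -185.9]), array([ 480. , -287.9])]
knobtop side [543.90696132 138.25903447  92.        ] scene [542.12939542 138.30915025  92.        ] tri [543.35489779 138.24751344  92.73493853]
```

The crops confirm the choice. The smaller box at scene (184,207) is about 60x100, with its latch facing the robot, and the one beside it is clearly larger. The dock origin is at about (568.5,47) with yaw about 0.277, and the knob is at about (543,138). Next I work out the first approach.

```bash
python3 - <<'E'
from h import *
import plant
print([n for n in dir(plant) if not n.startswith('__')])
o=get_obs(); m=camera_model('wrist')
from scipy.spatial.transform import Rotation as Ro
Rt=Ro.from_euler('xyz',o['tcp_rot']).as_matrix()
R=cv2.Rodrigues(m['rvec'])[0]; c=-R.T@m['tvec']
print("cam in tool",Rt.T@(c-o['tool_pos']),"axes",(Rt.T@R.T).round(2))
d=np.array([456,-232,240])-o['tool_pos']; print("delta tool",Rt.T@d)
E
```

```text
['Unreachable', 'camera_model', 'capture', 'close_job', 'get_obs', 'tcp_to_tips']
cam in tool [   0.87650651  -74.40099389 -143.46535516] axes [[ 1.   -0.   -0.  ]
 [ 0.    0.96  0.28]
 [ 0.   -0.28  0.96]]
delta tool [-139.52103254 -336.65208533    0.43573073]
```

Call:
drive_tool([
  {"hand": -1,"tx": -0.35,"ty": -0.84},
  {"hand": -1,"tx": -0.35,"ty": -0.84},
  {"hand": -1,"tx": -0.35,"ty": -0.84},
  {"hand": -1,"tx": -0.35,"ty": -0.84},
  {"hand": -1,"tx": -0.35,"ty": -0.84},
  {"hand": -1,"tx": -0.35,"ty": -0.84},
  {"hand": -1,"tx": -0.35,"ty": -0.84},
  {"hand": -1,"tx": -0.35,"ty": -0.84},
  {"hand": -1,"tx": -0.35,"ty": -0.84},
  {"hand": -1,"tx": -0.35,"ty": -0.84},
])

```text
invalid input
```

Call:
drive_tool([
  {"hand": -1,"wz": -0.97},
  {"hand": -1,"wz": -0.97},
  {"hand": -1,"wz": -0.97},
  {"hand": -1,"wz": -0.97},
  {"hand": -1,"wz": -0.97},
  {"hand": -1,"wz": -0.97},
  {"hand": -1,"wz": -0.97},
  {"hand": -1,"wz": -0.97},
  {"hand": -1,"wz": -0.97},
  {"hand": -1,"wz": -0.97},
  {"hand": -1,"wz": -0.97},
  {"hand": -1,"wz": -0.97},
  {"hand": -1,"wz": -0.97},
  {"hand": -1,"wz": -0.97},
  {"hand": -1},
  {"hand": -1},
])

```text
invalid input
```

```bash
python3 - <<'E'
from h import *
o=get_obs(); print(o['tool_pos'],o['tcp_rot'],o['joint_positions'],o['time'],tcp_to_tips)
m=camera_model('wrist'); im=capture('wrist'); cv2.imwrite('pics/b_wrist.png',im[:,:,::-1])
import pickle; pickle.dump((o,m,im),open('b.pkl','wb'))
E
```

```text
[ 195.5805673  -486.9168498   240.23173617] [-3.14143643e+00  1.08515112e-03 -1.18896585e+00] [-1.33496655e+00  3.42534435e-01  1.52476186e+00 -3.45899985e-06
  1.27539269e+00 -1.45999607e-01] 0.15 14.0
```

View pics/b_wrist.png

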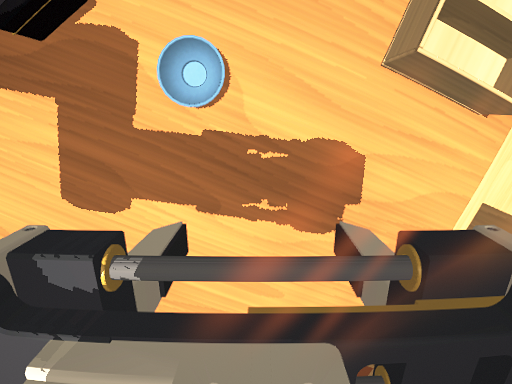

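The moves were refused, and the arm hasn't moved. The rows probably need all seven keys.

Call:
drive_tool([
  {"hand": -1,"tx": -0.35,"ty": -0.84,"tz": 0,"wx": 0,"wy": 0,"wz": 0},
  {"hand": -1,"tx": -0.35,"ty": -0.84,"tz": 0,"wx": 0,"wy": 0,"wz": 0},
])

```text
time: 0.37
tool_pos: [247.1, -436.3, 240.2]
tcp_rot: [3.142, 0.001, -1.193]
contact_force: [0.7, -0.3, 0.2]
grip_width: 91.8
```

Call:
drive_tool([
  {"hand": -1,"tx": -0.35,"ty": -0.84,"tz": 0,"wx": 0,"wy": 0,"wz": 0},
  {"hand": -1,"tx": -0.35,"ty": -0.84,"tz": 0,"wx": 0,"wy": 0,"wz": 0},
  {"hand": -1,"tx": -0.35,"ty": -0.84,"tz": 0,"wx": 0,"wy": 0,"wz": 0},
  {"hand": -1,"tx": -0.35,"ty": -0.84,"tz": 0,"wx": 0,"wy": 0,"wz": 0},
  {"hand": -1,"tx": -0.35,"ty": -0.84,"tz": 0,"wx": 0,"wy": 0,"wz": 0},
  {"hand": -1,"tx": -0.35,"ty": -0.84,"tz": 0,"wx": 0,"wy": 0,"wz": 0},
  {"hand": -1,"tx": -0.35,"ty": -0.84,"tz": 0,"wx": 0,"wy": 0,"wz": 0},
  {"hand": -1,"tx": -0.35,"ty": -0.84,"tz": 0,"wx": 0,"wy": 0,"wz": 0},
])

```text
time: 1.03
tool_pos: [456.2, -230.5, 240.7]
tcp_rot: [3.141, -0.0, -1.189]
contact_force: [0.9, -1.5, 0.2]
grip_width: 91.9
```

Call:
drive_tool([
  {"hand": -1,"tx": 0,"ty": 0,"tz": 0,"wx": 0,"wy": 0,"wz": -0.97},
  {"hand": -1,"tx": 0,"ty": 0,"tz": 0,"wx": 0,"wy": 0,"wz": -0.97},
  {"hand": -1,"tx": 0,"ty": 0,"tz": 0,"wx": 0,"wy": 0,"wz": -0.97},
  {"hand": -1,"tx": 0,"ty": 0,"tz": 0,"wx": 0,"wy": 0,"wz": -0.97},
  {"hand": -1,"tx": 0,"ty": 0,"tz": 0,"wx": 0,"wy": 0,"wz": -0.97},
  {"hand": -1,"tx": 0,"ty": 0,"tz": 0,"wx": 0,"wy": 0,"wz": -0.97},
  {"hand": -1,"tx": 0,"ty": 0,"tz": 0,"wx": 0,"wy": 0,"wz": -0.97},
  {"hand": -1,"tx": 0,"ty": 0,"tz": 0,"wx": 0,"wy": 0,"wz": -0.97},
  {"hand": -1,"tx": 0,"ty": 0,"tz": 0,"wx": 0,"wy": 0,"wz": -0.97},
  {"hand": -1,"tx": 0,"ty": 0,"tz": 0,"wx": 0,"wy": 0,"wz": -0.97},
  {"hand": -1,"tx": 0,"ty": 0,"tz": 0,"wx": 0,"wy": 0,"wz": -0.97},
  {"hand": -1,"tx": 0,"ty": 0,"tz": 0,"wx": 0,"wy": 0,"wz": -0.97},
  {"hand": -1,"tx": 0,"ty": 0,"tz": 0,"wx": 0,"wy": 0,"wz": -0.97},
  {"hand": -1,"tx": 0,"ty": 0,"tz": 0,"wx": 0,"wy": 0,"wz": -0.97},
  {"hand": -1,"tx": 0,"ty": 0,"tz": 0,"wx": 0,"wy": 0,"wz": 0},
])

```text
time: 2.28
tool_pos: [455.2, -232.0, 240.5]
tcp_rot: [-3.141, 0.0, -0.001]
contact_force: [-0.1, -0.1, -0.1]
grip_width: 92.3
```

```bash
python3 - <<'E'
from h import *
o=get_obs(); print(o['tool_pos'],o['tcp_rot'],o['joint_positions'],o['time'],tcp_to_tips)
m=camera_model('wrist'); im=capture('wrist'); cv2.imwrite('pics/b2_wrist.png',im[:,:,::-1])
import pickle; pickle.dump((o,m,im),open('b.pkl','wb'))
E
```

```text
[ 455.15136481 -232.03851023  240.52378656] [-3.14140893e+00  4.07707676e-04 -9.76621949e-04] [-6.21515355e-01  3.16628479e-01  1.56200542e+00 -9.19051951e-05
  1.26339729e+00 -6.20510867e-01] 2.2833 14.0
```

View pics/b2_wrist.png

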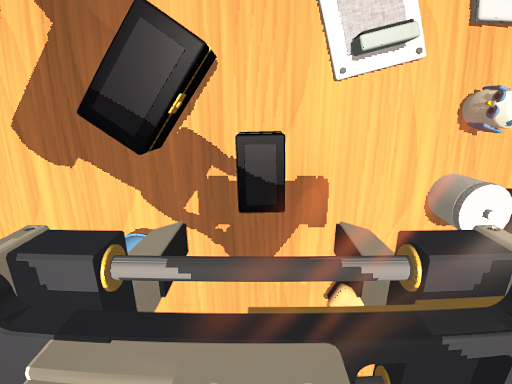

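The wrist view shows the small case at about (261,172) between the fingers, nearly square to the tool. Its top face spans roughly (237–285, 133–212). I'll measure it with a mask.

```bash
python3 - <<'E'
from h import *
import pickle
o,m,im=pickle.load(open('b.pkl','rb'))
mask=(im.max(2)<70).astype(np.uint8); mask[220:]=0; mask[:, :222]=0; mask[:,305:]=0
mask[:120]=0
n,l,st,_=cv2.connectedComponentsWithStats(mask); i=1+st[1:,4].argmax(); print(st[i])
c=max(cv2.findContours((l==i).astype(np.uint8),0,2)[0],key=cv2.contourArea)
r=cv2.minAreaRect(c); b=cv2.boxPoints(r); print(r,b)
P=np.array([onz(m,p,50)[:2] for p in b]); print(P, P.mean(0), np.linalg.norm(P-np.roll(P,1,0),axis=1))
big=cv2.resize(im[120:225,225:300],None,fx=6,fy=6,interpolation=cv2.INTER_NEAREST); cv2.imwrite('pics/b3.png',cv2.convertScaleAbs(big[:,:,::-1],alpha=2.5)[:600])
E
```

```text
[ 236  132   49   81 2946]
((260.0, 172.0), (80.0, 48.0), 90.0) [[236. 132.]
 [284. 132.]
 [284. 212.]
 [236. 212.]]
[[ 425.44619758 -181.05270231]
 [ 482.03487272 -181.11663569]
 [ 484.18877099 -281.32973484]
 [ 422.94579664 -281.27944446]] [ 453.65390948 -231.19462933] [100.2579266   56.58871126 100.23624354  61.242995  ]
```

View pics/b3.png

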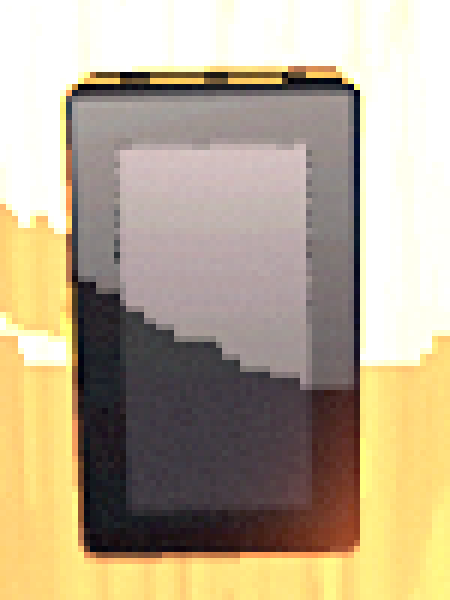

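```bash
python3 - <<'E'
from h import *
import pickle
o,m,im=pickle.load(open('b.pkl','rb'))
P=np.array([onz(m,((u)/6-.5+225,v/6-.5+120),50)[:2] for u,v in [(73,92),(357,92),(357,548),(85,548)]]); print(P,P.mean(0),np.linalg.norm(P-np.roll(P,1,0),axis=1))
P=np.array([onz(m,((u)/6-.5+225,v/6-.5+120),50)[:2] for u,v in [(119,147),(306,147),(311,508),(129,512)]]); print(P,P.mean(0))
E
```

```text
[[ 426.15841079 -184.35743634]
 [ 482.10036787 -184.41816898]
 [ 484.15232036 -279.74790793]
 [ 426.38956273 -279.69745628]] [ 454.70016544 -232.05524238] [95.34030015 55.94199005 95.35182032 57.76277967]
[[ 435.05389379 -195.1739221 ]
 [ 472.18424505 -195.21451002]
 [ 474.24444806 -270.77414953]
 [ 435.86909297 -271.63039304]] [ 454.33791997 -233.19824367]
```

Call:
drive_tool([
  {"hand": -1,"tx": 0,"ty": 0,"tz": 0.8,"wx": 0,"wy": 0,"wz": -0.1},
  {"hand": -1,"tx": 0,"ty": 0,"tz": 0.8,"wx": 0,"wy": 0,"wz": 0},
  {"hand": -1,"tx": 0,"ty": 0,"tz": 0.8,"wx": 0,"wy": 0,"wz": 0},
  {"hand": -1,"tx": 0,"ty": 0,"tz": 0.8,"wx": 0,"wy": 0,"wz": 0},
  {"hand": -1,"tx": 0,"ty": 0,"tz": 0.8,"wx": 0,"wy": 0,"wz": 0},
  {"hand": -1,"tx": 0,"ty": 0,"tz": 0.75,"wx": 0,"wy": 0,"wz": 0},
  {"hand": -1,"tx": 0,"ty": 0,"tz": 0.75,"wx": 0,"wy": 0,"wz": 0},
  {"hand": -1,"tx": 0,"ty": 0,"tz": 0,"wx": 0,"wy": 0,"wz": 0},
  {"hand": -1,"tx": 0,"ty": 0,"tz": 0,"wx": 0,"wy": 0,"wz": 0},
])

```text
time: 3.08
tool_pos: [454.7, -231.7, 20.1]
tcp_rot: [-3.14, 0.003, 0.003]
contact_force: [0.0, -0.9, 1.0]
grip_width: 92.0
```

Call:
drive_tool([
  {"hand": 1,"tx": 0,"ty": 0,"tz": 0,"wx": 0,"wy": 0,"wz": 0},
  {"hand": 1,"tx": 0,"ty": 0,"tz": 0,"wx": 0,"wy": 0,"wz": 0},
  {"hand": 1,"tx": 0,"ty": 0,"tz": 0,"wx": 0,"wy": 0,"wz": 0},
  {"hand": 1,"tx": 0,"ty": 0,"tz": 0,"wx": 0,"wy": 0,"wz": 0},
  {"hand": 1,"tx": 0,"ty": 0,"tz": 0,"wx": 0,"wy": 0,"wz": 0},
  {"hand": 1,"tx": 0,"ty": 0,"tz": 0,"wx": 0,"wy": 0,"wz": 0},
  {"hand": 1,"tx": 0,"ty": 0,"tz": 0,"wx": 0,"wy": 0,"wz": 0},
  {"hand": 1,"tx": 0,"ty": 0,"tz": 0,"wx": 0,"wy": 0,"wz": 0},
])

```text
time: 3.75
tool_pos: [455.5, -232.3, 21.5]
tcp_rot: [3.141, -0.001, 0.005]
contact_force: [-0.8, 0.9, 6.9]
grip_width: 60.4
```

Gripped at 60.4 mm, which matches the case width, so the latch is clear of the pads. Lifting it and carrying it over the bay.

Call:
drive_tool([
  {"hand": 1,"tx": 0,"ty": 0,"tz": -0.5,"wx": 0,"wy": 0,"wz": 0},
  {"hand": 1,"tx": 0,"ty": 0,"tz": -0.8,"wx": 0,"wy": 0,"wz": 0},
  {"hand": 1,"tx": 0,"ty": 0,"tz": -0.8,"wx": 0,"wy": 0,"wz": 0},
  {"hand": 1,"tx": 0,"ty": 0,"tz": -0.8,"wx": 0,"wy": 0,"wz": 0},
  {"hand": 1,"tx": 0,"ty": 0,"tz": -0.6,"wx": 0,"wy": 0,"wz": 0},
  {"hand": 1,"tx": 0.31,"ty": -0.6,"tz": 0,"wx": 0,"wy": 0,"wz": 0},
  {"hand": 1,"tx": 0.31,"ty": -0.6,"tz": 0,"wx": 0,"wy": 0,"wz": 0},
  {"hand": 1,"tx": 0.31,"ty": -0.6,"tz": 0,"wx": 0,"wy": 0,"wz": 0},
  {"hand": 1,"tx": 0.31,"ty": -0.6,"tz": 0,"wx": 0,"wy": 0,"wz": 0},
  {"hand": 1,"tx": 0.31,"ty": -0.6,"tz": 0,"wx": 0,"wy": 0,"wz": 0},
  {"hand": 1,"tx": 0.31,"ty": -0.6,"tz": 0,"wx": 0,"wy": 0,"wz": 0},
  {"hand": 1,"tx": 0.31,"ty": -0.6,"tz": 0,"wx": 0,"wy": 0,"wz": 0},
  {"hand": 1,"tx": 0.31,"ty": -0.6,"tz": 0,"wx": 0,"wy": 0,"wz": 0},
  {"hand": 1,"tx": 0.32,"ty": -0.6,"tz": 0,"wx": 0,"wy": 0,"wz": 0},
  {"hand": 1,"tx": 0.32,"ty": -0.53,"tz": 0,"wx": 0,"wy": 0,"wz": 0},
  {"hand": 1,"tx": 0,"ty": 0,"tz": 0,"wx": 0,"wy": 0,"wz": -0.78},
  {"hand": 1,"tx": 0,"ty": 0,"tz": 0,"wx": 0,"wy": 0,"wz": -0.78},
  {"hand": 1,"tx": 0,"ty": 0,"tz": 0,"wx": 0,"wy": 0,"wz": -0.78},
  {"hand": 1,"tx": 0,"ty": 0,"tz": 0,"wx": 0,"wy": 0,"wz": -0.78},
  {"hand": 1,"tx": 0,"ty": 0,"tz": 0,"wx": 0,"wy": 0,"wz": 0},
])

```text
time: 5.42
tool_pos: [578.3, 5.9, 159.8]
tcp_rot: [-3.141, 0.002, 0.28]
contact_force: [-0.2, -0.3, -3.2]
grip_width: 60.0
```

```bash
python3 - <<'E'
from h import *
import pickle
o=get_obs(); print(o['tool_pos'],o['tcp_rot'],o['time'],o['grip_width'])
R={}
for n in ['wrist','scene','side']:
    m=camera_model(n); im=capture(n); cv2.imwrite(f'pics/d_{n}.png',im[:,:,::-1]); R[n]=(m,im)
pickle.dump((o,R),open('d.pkl','wb'))
def c(im,x,y,w,h,k,n): cv2.imwrite(n,cv2.resize(im[y:y+h,x:x+w,::-1],None,fx=k,fy=k,interpolation=cv2.INTER_CUBIC))
c(R['side'][1],170,140,160,150,4,'pics/d_c2.png')
E
```

```text
[578.28136093   5.89120997 159.84873124] [-3.14090537e+00  1.94361177e-03  2.79672840e-01] 5.4167 60.03761351024415
```

View pics/d_wrist.png

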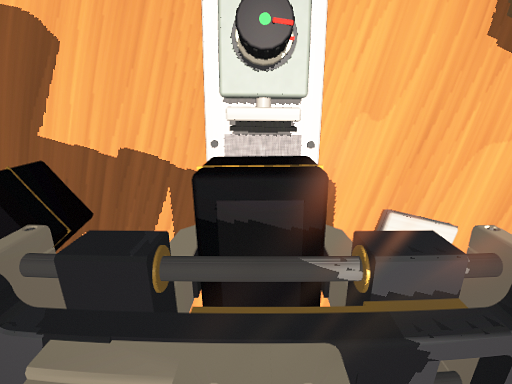

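View pics/d_c2.png

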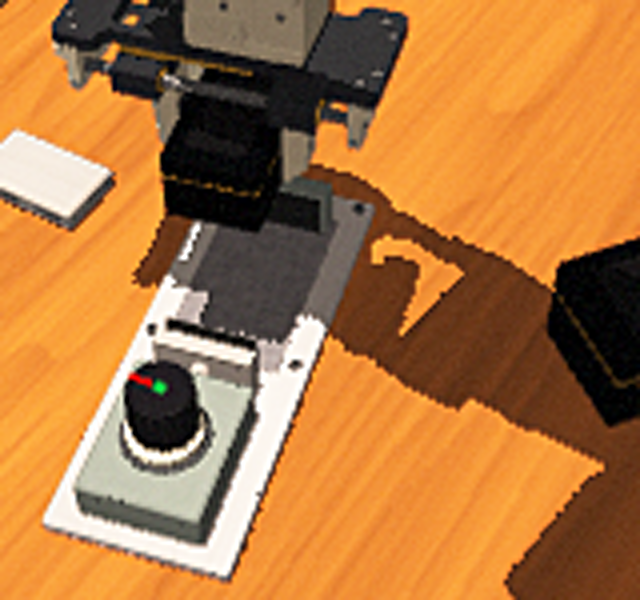

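The wrist view shows the knob at (265,19), the jaw top at (226–300, 107–120), the plate edges at about x=205 and 325, and the case squarely held. I'll enlarge it to measure the dock's x and yaw and the jaw face.

```bash
python3 - <<'E'
from h import *
import pickle
o,R=pickle.load(open('d.pkl','rb')); m,im=R['wrist']
big=cv2.resize(im[0:180,185:345,::-1],None,fx=3.3333333,fy=3.333333333,interpolation=cv2.INTER_CUBIC); cv2.imwrite('pics/d2.png',cv2.convertScaleAbs(big,alpha=1))
E
```

```text
(no output)
```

View pics/d2.png

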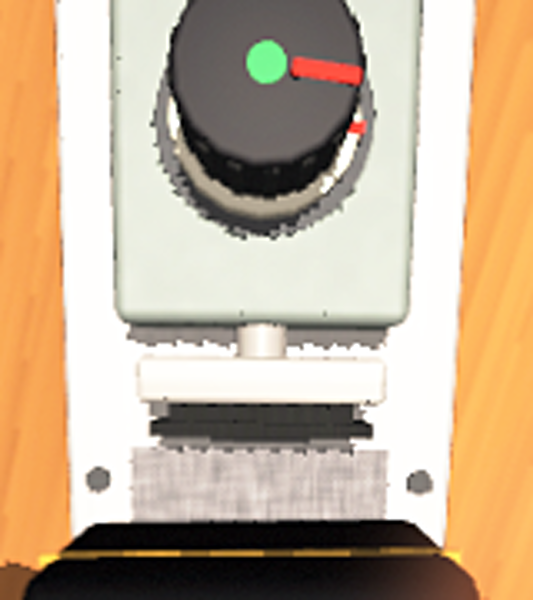

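```bash
python3 - <<'E'
from h import *
import pickle
o,R=pickle.load(open('d.pkl','rb')); m,im=R['wrist']
k=10/3
f=lambda u,v,z: onz(m,((u+.5)/k-.5+185,(v+.5)/k-.5),z)
L=[f(55,10,12),f(75,510,12)]; Rr=[f(474,10,12),f(445,510,12)]
kn=f(267,62,92)
print(L,Rr)
for a in (L,Rr): d=a[0]-a[1]; print("yaw",np.arctan2(-d[0],d[1]))
yaw=.277
for yaw in (.272,.277):
  ex=np.array([np.cos(yaw),np.sin(yaw)]); ey=np.array([-ex[1],ex[0]])
  org=kn[:2]-95*ey; print("knob",kn,"org",org)
  D=lambda p:((p[:2]-org)@ex,(p[:2]-org)@ey)
  for n,p in dict(hL=f(118,322,45),hR=f(408,324,45),j0=f(137,360,46),j1=f(387,360,46),j2=f(140,402,46),j3=f(385,402,46),r0=f(150,437,40),r1=f(372,437,40),pl=L[0],pl2=L[1],pr=Rr[0],pr2=Rr[1],tcp=o['tool_pos']).items(): print(n,np.round(D(p),1))
zc=o['tool_pos'][2]+29
print("case top edge near jaw", np.round(D(f(60,570,159.8+29)),1),np.round(D(f(440,570,188.8)),1))
E
```

```text
[array([475.09377088, 158.54015038,  12.        ]), array([514.05766825,  21.76430173,  12.        ])] [array([588.616873  , 191.17358636,  12.        ]), array([626.0805658 ,  53.96623881,  12.        ])]
yaw 0.2775227152432653
yaw 0.26654716320930605
knob [542.20323823 138.19410302  92.        ] org [567.72579039  46.68672992]
hL [-38.5  45.4]
hR [38.6 45.5]
j0 [-33.5  35.6]
j1 [33.2 36.1]
j2 [-33.   24.6]
j3 [33.2 25.2]
r0 [-31.1  14.9]
r1 [30.7 15.4]
pl [-59.2 132.6]
pl2 [-58.4  -9.6]
pr [ 58.9 133.6]
pr2 [58.2 -8.7]
tcp [ -0.8 -42.1]
knob [542.20323823 138.19410302  92.        ] org [568.18300632  46.81548599]
hL [-38.8  45.6]
hR [38.3 45.3]
j0 [-33.8  35.8]
j1 [32.9 36. ]
j2 [-33.3  24.8]
j3 [32.8 25. ]
r0 [-31.5  15.1]
r1 [30.3 15.3]
pl [-59.  132.9]
pl2 [-58.9  -9.3]
pr [ 59.1 133.3]
pr2 [57.6 -9. ]
tcp [ -1.5 -42.1]
case top edge near jaw [-26.8   8.3] [21.1  8.4]
```

The measurements agree: dock origin (568,46.8), yaw about 0.274, jaw face at dock y≈+15. The case centre is at dock (-1.2,-42). A small correction, then down.

Call:
drive_tool([
  {"hand": 1,"tx": 0.03,"ty": 0.035,"tz": 0.5,"wx": 0,"wy": 0,"wz": 0.05},
  {"hand": 1,"tx": 0,"ty": 0,"tz": 0.6,"wx": 0,"wy": 0,"wz": 0},
  {"hand": 1,"tx": 0,"ty": 0,"tz": 0.6,"wx": 0,"wy": 0,"wz": 0},
  {"hand": 1,"tx": 0,"ty": 0,"tz": 0.5,"wx": 0,"wy": 0,"wz": 0},
  {"hand": 1,"tx": 0,"ty": 0,"tz": 0.3,"wx": 0,"wy": 0,"wz": 0},
  {"hand": 1,"tx": 0,"ty": 0,"tz": 0.2,"wx": 0,"wy": 0,"wz": 0},
  {"hand": 1,"tx": 0,"ty": 0,"tz": 0.15,"wx": 0,"wy": 0,"wz": 0},
  {"hand": 1,"tx": 0,"ty": 0,"tz": 0,"wx": 0,"wy": 0,"wz": 0},
  {"hand": 1,"tx": 0,"ty": 0,"tz": 0,"wx": 0,"wy": 0,"wz": 0},
])

```text
time: 6.32
tool_pos: [580.8, 4.6, 47.1]
tcp_rot: [3.141, -0.001, 0.272]
contact_force: [-0.0, -0.5, -3.0]
grip_width: 59.9
```

```bash
python3 - <<'E'
from h import *
o=get_obs(); print(o['tool_pos'],o['tcp_rot'],o['contact_force'],o['time'],o['grip_width'])
for n in ['wrist','side']:
    im=capture(n); cv2.imwrite(f'pics/e_{n}.png',im[:,:,::-1])
    if n=='side': cv2.imwrite('pics/e_c.png',cv2.resize(im[150:260,170:330,::-1],None,fx=4,fy=4,interpolation=cv2.INTER_CUBIC))
E
```

```text
[580.82449343   4.58797408  47.13595954] [ 3.14124502e+00 -6.05905918e-04  2.72234579e-01] [-2.36285059e-03 -4.65296196e-01 -2.95682663e+00] 6.3167 59.88698049089106
```

View pics/e_wrist.png

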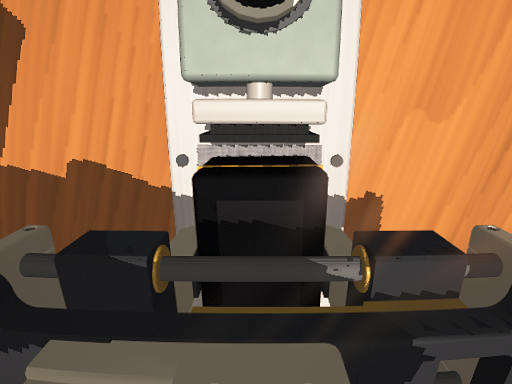

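View pics/e_c.png

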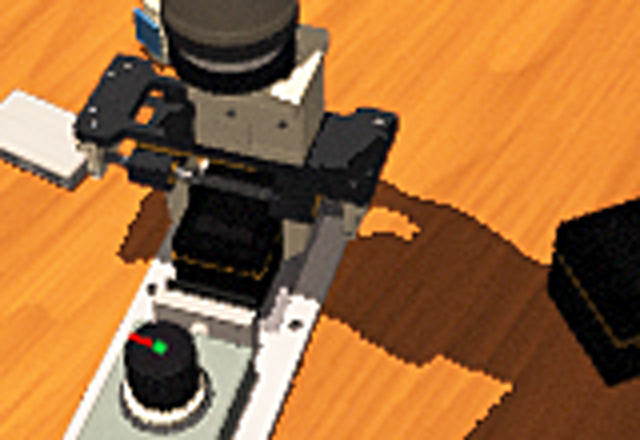

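The wrist view shows the case centred between the plate edges (x 194–327 within 165–355), with a clear gap to the jaw rubber at rows 140–157. Lowering it the last bit.

Call:
drive_tool([
  {"hand": 1,"tx": 0,"ty": 0,"tz": 0.15,"wx": 0,"wy": 0,"wz": 0},
  {"hand": 1,"tx": 0,"ty": 0,"tz": 0.1,"wx": 0,"wy": 0,"wz": 0},
  {"hand": 1,"tx": 0,"ty": 0,"tz": 0.03,"wx": 0,"wy": 0,"wz": 0},
  {"hand": 1,"tx": 0,"ty": 0,"tz": 0,"wx": 0,"wy": 0,"wz": 0},
])

```text
time: 6.75
tool_pos: [580.1, 4.7, 35.0]
tcp_rot: [-3.141, 0.001, 0.273]
contact_force: [-0.3, -0.3, -2.8]
grip_width: 59.7
```

Call:
drive_tool([
  {"hand": 1,"tx": 0,"ty": 0,"tz": 0.03,"wx": 0,"wy": 0,"wz": 0},
  {"hand": 1,"tx": 0,"ty": 0,"tz": 0,"wx": 0,"wy": 0,"wz": 0},
])

```text
time: 6.92
tool_pos: [580.5, 4.7, 34.2]
tcp_rot: [3.142, 0.0, 0.273]
contact_force: [-0.8, -0.4, -3.6]
grip_width: 60.1
```

Call:
drive_tool([
  {"hand": 1,"tx": 0,"ty": 0,"tz": 0.02,"wx": 0,"wy": 0,"wz": 0},
  {"hand": 1,"tx": 0,"ty": 0,"tz": 0,"wx": 0,"wy": 0,"wz": 0},
])

```text
time: 7.08
tool_pos: [580.6, 4.7, 33.6]
tcp_rot: [3.141, -0.0, 0.273]
contact_force: [-0.4, 0.2, -3.3]
grip_width: 60.3
```

Call:
drive_tool([
  {"hand": 1,"tx": 0,"ty": 0,"tz": 0.02,"wx": 0,"wy": 0,"wz": 0},
  {"hand": 1,"tx": 0,"ty": 0,"tz": 0,"wx": 0,"wy": 0,"wz": 0},
])

```text
time: 7.25
tool_pos: [580.7, 4.7, 33.5]
tcp_rot: [3.141, -0.001, 0.273]
contact_force: [-2.2, 0.4, 3.9]
grip_width: 59.8
```

Call:
drive_tool([
  {"hand": 1,"tx": 0,"ty": 0,"tz": 0.02,"wx": 0,"wy": 0,"wz": 0},
  {"hand": 1,"tx": 0,"ty": 0,"tz": 0,"wx": 0,"wy": 0,"wz": 0},
])

```text
time: 7.42
tool_pos: [580.6, 4.7, 33.5]
tcp_rot: [3.141, -0.001, 0.273]
contact_force: [-4.9, -0.3, 11.7]
grip_width: 59.7
```

It's seated: the force is upward and z has stopped at 33.5. Releasing and retreating straight up.

Call:
drive_tool([
  {"hand": 1,"tx": 0,"ty": 0,"tz": -0.02,"wx": 0,"wy": 0,"wz": 0},
  {"hand": -1,"tx": 0,"ty": 0,"tz": 0,"wx": 0,"wy": 0,"wz": 0},
  {"hand": -1,"tx": 0,"ty": 0,"tz": 0,"wx": 0,"wy": 0,"wz": 0},
  {"hand": -1,"tx": 0,"ty": 0,"tz": 0,"wx": 0,"wy": 0,"wz": 0},
  {"hand": -1,"tx": 0,"ty": 0,"tz": 0,"wx": 0,"wy": 0,"wz": 0},
  {"hand": -1,"tx": 0,"ty": 0,"tz": 0,"wx": 0,"wy": 0,"wz": 0},
  {"hand": -1,"tx": 0,"ty": 0,"tz": -0.4,"wx": 0,"wy": 0,"wz": 0},
  {"hand": -1,"tx": 0,"ty": 0,"tz": -0.8,"wx": 0,"wy": 0,"wz": 0},
  {"hand": -1,"tx": 0,"ty": 0,"tz": -0.9,"wx": 0,"wy": 0,"wz": 0},
  {"hand": -1,"tx": 0,"ty": 0,"tz": -0.9,"wx": 0,"wy": 0,"wz": 0},
  {"hand": -1,"tx": 0,"ty": 0,"tz": -0.9,"wx": 0,"wy": 0,"wz": 0},
  {"hand": -1,"tx": 0,"ty": 0,"tz": -0.9,"wx": 0,"wy": 0,"wz": 0},
  {"hand": -1,"tx": 0,"ty": 0,"tz": 0,"wx": 0,"wy": 0,"wz": 0},
  {"hand": -1,"tx": 0,"ty": 0,"tz": 0,"wx": 0,"wy": 0,"wz": 0},
])

```text
time: 8.58
tool_pos: [581.5, 4.6, 227.1]
tcp_rot: [3.139, -0.005, 0.273]
contact_force: [0.3, -0.2, -1.1]
grip_width: 91.9
```

```bash
python3 - <<'E'
from h import *
import pickle
o=get_obs(); print(o['tool_pos'],o['tcp_rot'],o['time'],o['joint_positions'],o['moment'])
R={}
for n in ['wrist','side']:
    m=camera_model(n); im=capture(n); R[n]=(m,im); cv2.imwrite(f'pics/f_{n}.png',im[:,:,::-1])
pickle.dump((o,R),open('f.pkl','wb'))
im=R['side'][1]; cv2.imwrite('pics/f_c.png',cv2.resize(im[150:290,170:330,::-1],None,fx=4,fy=4,interpolation=cv2.INTER_CUBIC))
E
```

```text
[581.51746801   4.58498327 227.0733612 ] [ 3.13944815 -0.00486444  0.27280359] 8.5833 [-1.23820704e-01  4.53430108e-01  1.38943742e+00 -1.02801285e-04
  1.29340989e+00 -3.96591190e-01] [-0.04345463 -0.16216516  0.00281003]
```

View pics/f_wrist.png

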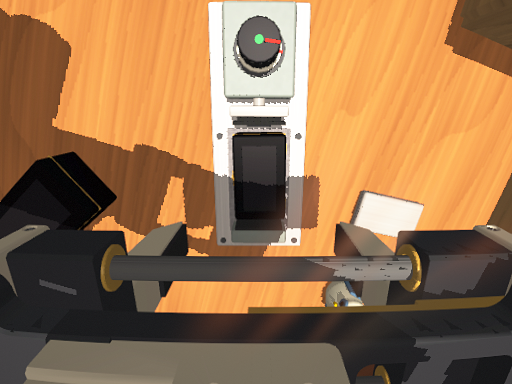

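View pics/f_c.png

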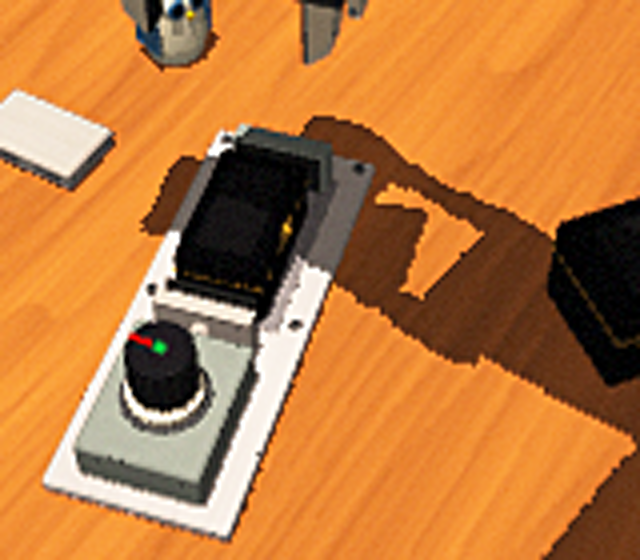

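The case stands in the bay, square, with gaps at both ends. Now I measure the knob centre from this view and the stop face from the first side view, to predict where contact will come.

```bash
python3 - <<'E'
from h import *
import pickle
from scipy.spatial.transform import Rotation as Ro
o,R=pickle.load(open('f.pkl','rb')); m,im=R['wrist']
g=(im[:,:,1].astype(int)-im[:,:,0]>60)&(im[:,:,1].astype(int)-im[:,:,2]>40); g[80:]=False
v,u=np.nonzero(g); print(u.mean(),v.mean(),len(u)); pin=onz(m,(u.mean(),v.mean()),92); print(pin)
Rt=Ro.from_euler('xyz',o['tcp_rot']).as_matrix(); print("delta tool",Rt.T@(np.array([pin[0],pin[1],160])-o['tool_pos']))
r=(im[:,:,0].astype(int)-im[:,:,1]>120)&(im[:,:,2]<90); r[:25]=0;r[60:]=0;r[:,:250]=0;r[:,300:]=0
v,u=np.nonzero(r); print("red",u.min(),u.max(),v.min(),v.max()); q=onz(m,(u.mean(),v.mean()),92)-pin; print("red yaw",np.arctan2(q[1],q[0]))
yaw=.274; ex=np.array([np.cos(yaw),np.sin(yaw)]); ey=np.array([-ex[1],ex[0]]); org=np.array([568,46.75])
Dk=lambda p:np.round(((p[:2]-org)@ex,(p[:2]-org)@ey),1)
d=lambda u,v:((u+.5)/4-.5+170,(v+.5)/4-.5+140)
S=camera_model('side')
for p in [(240,185),(328,205)]: print("stop",Dk(onz(S,d(*p),48)))
big=cv2.resize(im[85:250,200:320,::-1],None,fx=3.5,fy=3.5,interpolation=cv2.INTER_CUBIC); cv2.imwrite('pics/f2.png',cv2.convertScaleAbs(big,alpha=1.6))
E
```

```text
258.5857142857143 38.57142857142857 70
[541.95468232 138.2001529   92.        ]
delta tool [  -2.42571794 -139.47697911   66.76339971]
red 265 281 38 52
red yaw 0.10113974326263188
stop [  26.1 -109.8]
stop [ -37.6 -109.6]
```

View pics/f2.png

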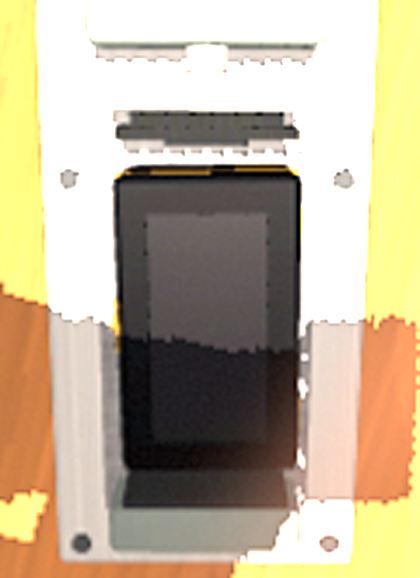

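Stop face at dock y≈-110, so contact should come after about 1.25 rad and the whole turn is about 1.9 rad. That fits in one grip from yaw ≈1.6. Moving over the knob and pre-rotating.

Call:
drive_tool([
  {"hand": -1,"tx": -0.01,"ty": -0.7,"tz": 0,"wx": 0,"wy": 0,"wz": 0},
  {"hand": -1,"tx": -0.01,"ty": -0.7,"tz": 0,"wx": 0,"wy": 0,"wz": 0},
  {"hand": -1,"tx": -0.01,"ty": -0.7,"tz": 0,"wx": 0,"wy": 0,"wz": 0},
  {"hand": -1,"tx": -0.01,"ty": -0.7,"tz": 0,"wx": 0,"wy": 0,"wz": 0},
  {"hand": -1,"tx": -0.01,"ty": -0.7,"tz": 0,"wx": 0,"wy": 0,"wz": 0},
  {"hand": -1,"tx": 0,"ty": 0,"tz": 0,"wx": 0,"wy": 0,"wz": 0},
])

```text
time: 9.18
tool_pos: [538.4, 143.0, 222.7]
tcp_rot: [-3.139, 0.004, 0.276]
contact_force: [-0.9, 0.3, -0.6]
grip_width: 91.7
```

Call:
drive_tool([
  {"hand": -1,"tx": 0,"ty": 0,"tz": 0,"wx": 0,"wy": 0,"wz": -0.95},
  {"hand": -1,"tx": 0,"ty": 0,"tz": 0,"wx": 0,"wy": 0,"wz": -0.95},
  {"hand": -1,"tx": 0,"ty": 0,"tz": 0,"wx": 0,"wy": 0,"wz": -0.95},
  {"hand": -1,"tx": 0,"ty": 0,"tz": 0,"wx": 0,"wy": 0,"wz": -0.95},
  {"hand": -1,"tx": 0,"ty": 0,"tz": 0,"wx": 0,"wy": 0,"wz": -0.95},
  {"hand": -1,"tx": 0,"ty": 0,"tz": 0,"wx": 0,"wy": 0,"wz": -0.95},
  {"hand": -1,"tx": 0,"ty": 0,"tz": 0,"wx": 0,"wy": 0,"wz": -0.95},
  {"hand": -1,"tx": 0,"ty": 0,"tz": 0,"wx": 0,"wy": 0,"wz": -0.95},
  {"hand": -1,"tx": 0,"ty": 0,"tz": 0,"wx": 0,"wy": 0,"wz": -0.95},
  {"hand": -1,"tx": 0,"ty": 0,"tz": 0,"wx": 0,"wy": 0,"wz": -0.95},
  {"hand": -1,"tx": 0,"ty": 0,"tz": 0,"wx": 0,"wy": 0,"wz": -0.95},
  {"hand": -1,"tx": 0,"ty": 0,"tz": 0,"wx": 0,"wy": 0,"wz": -0.95},
  {"hand": -1,"tx": 0,"ty": 0,"tz": 0,"wx": 0,"wy": 0,"wz": -0.95},
  {"hand": -1,"tx": 0,"ty": 0,"tz": 0,"wx": 0,"wy": 0,"wz": -0.95},
  {"hand": -1,"tx": 0,"ty": 0,"tz": 0,"wx": 0,"wy": 0,"wz": -0.95},
  {"hand": -1,"tx": 0,"ty": 0,"tz": 0,"wx": 0,"wy": 0,"wz": -0.95},
  {"hand": -1,"tx": 0,"ty": 0,"tz": 0,"wx": 0,"wy": 0,"wz": 0},
  {"hand": -1,"tx": 0,"ty": 0,"tz": 0,"wx": 0,"wy": 0,"wz": 0},
])

```text
time: 10.68
tool_pos: [540.4, 138.5, 223.3]
tcp_rot: [-3.139, 0.0, 1.596]
contact_force: [-0.5, -1.1, 0.3]
grip_width: 91.9
```

```bash
python3 - <<'E'
from h import *
from scipy.spatial.transform import Rotation as Ro
o=get_obs(); m=camera_model('wrist'); im=capture('wrist'); cv2.imwrite('pics/g_wrist.png',im[:,:,::-1])
print(o['tool_pos'],o['tcp_rot'],o['time'],o['joint_positions'],o['moment'])
g=(im[:,:,1].astype(int)-im[:,:,0]>60)&(im[:,:,1].astype(int)-im[:,:,2]>40)
v,u=np.nonzero(g); print(u.mean(),v.mean(),len(u),u.std(),v.std()); pin=onz(m,(u.mean(),v.mean()),92); print(pin)
Rt=Ro.from_euler('xyz',o['tcp_rot']).as_matrix(); print("delta tool",Rt.T@(np.array([pin[0],pin[1],73])-o['tool_pos']))
E
```

```text
[540.43862581 138.54304943 223.27137778] [-3.13899093e+00  4.32931325e-04  1.59641541e+00] 10.6833 [ 1.13690015e-01  4.17613019e-01  1.45789752e+00 -2.12011871e-04
  1.26871185e+00 -1.48266149e+00] [ 0.09327306 -0.14160519  0.05060343]
261.62 190.16 50 1.98886902535084 2.023462379190678
[541.90978234 138.46186619  92.        ]
delta tool [-5.37849586e-02  1.85955415e+00  1.50267086e+02]
```

View pics/g_wrist.png

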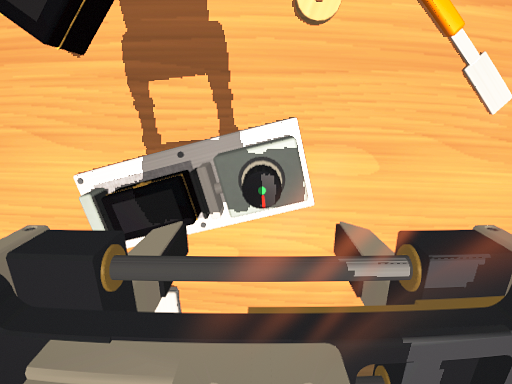

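The green pin at (262,190) puts the knob axis at (541.9,138.5), the third reading that agrees. Going down over the knob.

Call:
drive_tool([
  {"hand": -1,"tx": 0,"ty": 0.04,"tz": 0.6,"wx": 0,"wy": 0,"wz": 0},
  {"hand": -1,"tx": 0,"ty": 0,"tz": 0.75,"wx": 0,"wy": 0,"wz": 0},
  {"hand": -1,"tx": 0,"ty": 0,"tz": 0.75,"wx": 0,"wy": 0,"wz": 0},
  {"hand": -1,"tx": 0,"ty": 0,"tz": 0.75,"wx": 0,"wy": 0,"wz": 0},
  {"hand": -1,"tx": 0,"ty": 0,"tz": 0.6,"wx": 0,"wy": 0,"wz": 0},
  {"hand": -1,"tx": 0,"ty": 0,"tz": 0.25,"wx": 0,"wy": 0,"wz": 0},
  {"hand": -1,"tx": 0,"ty": 0,"tz": 0,"wx": 0,"wy": 0,"wz": 0},
  {"hand": -1,"tx": 0,"ty": 0,"tz": 0,"wx": 0,"wy": 0,"wz": 0},
])

```text
time: 11.4
tool_pos: [542.7, 139.0, 77.0]
tcp_rot: [-3.142, 0.0, 1.598]
contact_force: [0.3, -0.1, 1.0]
grip_width: 91.6
```

```bash
python3 - <<'E'
from h import *
o=get_obs(); print(o['tool_pos'],o['tcp_rot'],o['time'],o['moment'])
E
```

```text
[542.73846406 138.96038595  76.97997036] [-3.14150638e+00  1.24129370e-04  1.59828484e+00] 11.4 [ 0.07740071 -0.13144868  0.01732879]
```

Call:
drive_tool([
  {"hand": -1,"tx": 0,"ty": 0,"tz": 0.06,"wx": 0,"wy": 0,"wz": 0},
  {"hand": 1,"tx": 0,"ty": 0,"tz": 0,"wx": 0,"wy": 0,"wz": 0},
  {"hand": 1,"tx": 0,"ty": 0,"tz": 0,"wx": 0,"wy": 0,"wz": 0},
  {"hand": 1,"tx": 0,"ty": 0,"tz": 0,"wx": 0,"wy": 0,"wz": 0},
  {"hand": 1,"tx": 0,"ty": 0,"tz": 0,"wx": 0,"wy": 0,"wz": 0},
  {"hand": 1,"tx": 0,"ty": 0,"tz": 0,"wx": 0,"wy": 0,"wz": 0},
  {"hand": 1,"tx": 0,"ty": 0,"tz": 0,"wx": 0,"wy": 0,"wz": 0},
  {"hand": 1,"tx": 0,"ty": 0,"tz": 0,"wx": 0,"wy": 0,"wz": 0},
  {"hand": 1,"tx": 0,"ty": 0,"tz": 0,"wx": 0,"wy": 0,"wz": 0},
  {"hand": 1,"tx": 0,"ty": 0,"tz": 0,"wx": 0,"wy": 0,"wz": 0},
])

```text
time: 12.23
tool_pos: [542.4, 139.3, 74.4]
tcp_rot: [3.142, -0.0, 1.599]
contact_force: [-0.0, 2.0, 0.6]
grip_width: 40.3
```

```bash
python3 - <<'E'
from h import *
o=get_obs(); print(o['tool_pos'],o['tcp_rot'],o['time'],o['moment'],o['contact_force'],o['grip_width'])
im=capture('wrist'); cv2.imwrite('pics/h_wrist.png',im[:,:,::-1])
im=capture('side'); cv2.imwrite('pics/h_c.png',cv2.resize(im[100:290,120:330,::-1],None,fx=3.5,fy=3.1,interpolation=cv2.INTER_CUBIC)[:600])
E
```

```text
[542.42235817 139.32013223  74.35951315] [ 3.14156011e+00 -4.59011314e-04  1.59900388e+00] 12.2333 [ 0.30369509 -0.10480548  0.05367255] [-0.0188402   2.02245597  0.59793322] 40.28712175576603
```

View pics/h_wrist.png

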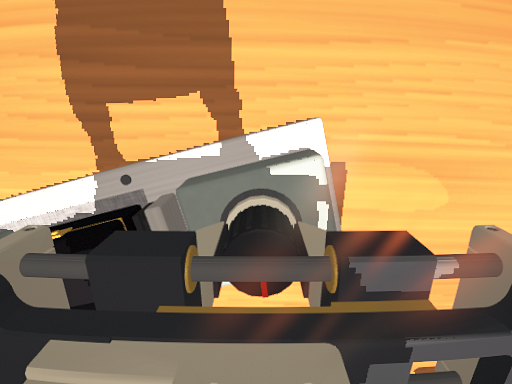

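View pics/h_c.png

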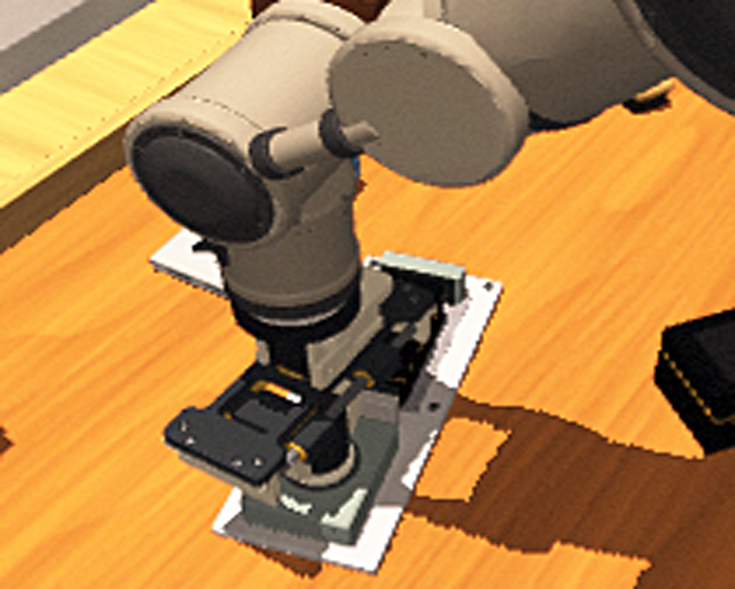

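Gripped at 40.3 mm, with the knob between the pads. Turning clockwise (+wz, tool z being down) slowly while watching the moment.

Call:
drive_tool([
  {"hand": 1,"tx": 0,"ty": 0,"tz": 0,"wx": 0,"wy": 0,"wz": 0.4},
  {"hand": 1,"tx": 0,"ty": 0,"tz": 0,"wx": 0,"wy": 0,"wz": 0.4},
  {"hand": 1,"tx": 0,"ty": 0,"tz": 0,"wx": 0,"wy": 0,"wz": 0.4},
  {"hand": 1,"tx": 0,"ty": 0,"tz": 0,"wx": 0,"wy": 0,"wz": 0.4},
  {"hand": 1,"tx": 0,"ty": 0,"tz": 0,"wx": 0,"wy": 0,"wz": 0.4},
  {"hand": 1,"tx": 0,"ty": 0,"tz": 0,"wx": 0,"wy": 0,"wz": 0.4},
  {"hand": 1,"tx": 0,"ty": 0,"tz": 0,"wx": 0,"wy": 0,"wz": 0.4},
  {"hand": 1,"tx": 0,"ty": 0,"tz": 0,"wx": 0,"wy": 0,"wz": 0.4},
  {"hand": 1,"tx": 0,"ty": 0,"tz": 0,"wx": 0,"wy": 0,"wz": 0.4},
  {"hand": 1,"tx": 0,"ty": 0,"tz": 0,"wx": 0,"wy": 0,"wz": 0.4},
])

```text
time: 13.17
tool_pos: [542.4, 139.4, 74.4]
tcp_rot: [3.142, -0.0, 1.249]
contact_force: [-1.2, 2.9, 0.4]
grip_width: 40.2
```

```bash
cat > r.py <<'E'
from h import *
o=get_obs(); print(o['tool_pos'].round(1),'yaw',o['tcp_rot'][2].round(4),'j6',o['joint_positions'][5].round(3),'t',o['time'],'M',o['moment'].round(3),'F',o['contact_force'].round(1),'w',round(float(o['grip_width']),1),'tau6',o['tau'][5].round(3))
E
python3 r.py; python3 - <<'E'
from h import *
im=capture('wrist'); cv2.imwrite('pics/i_wrist.png',im[:,:,::-1])
E
```

```text
[542.4 139.4  74.4] yaw 1.2488 j6 -1.135 t 13.1667 M [ 0.464 -0.094  0.16 ] F [-1.2  2.9  0.4] w 40.2 tau6 -0.392
```

View pics/i_wrist.png

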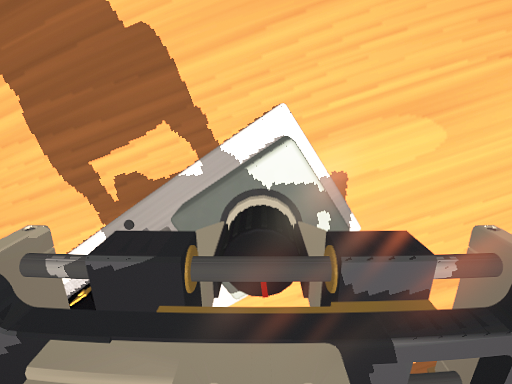

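The knob turns with the hand: the red line stays at (265,288) in the wrist view. Mz is about 0.16 against a baseline of about 0.03. Continuing.

Call:
drive_tool([
  {"hand": 1,"tx": 0,"ty": 0,"tz": 0,"wx": 0,"wy": 0,"wz": 0.4},
  {"hand": 1,"tx": 0,"ty": 0,"tz": 0,"wx": 0,"wy": 0,"wz": 0.4},
  {"hand": 1,"tx": 0,"ty": 0,"tz": 0,"wx": 0,"wy": 0,"wz": 0.4},
  {"hand": 1,"tx": 0,"ty": 0,"tz": 0,"wx": 0,"wy": 0,"wz": 0.4},
  {"hand": 1,"tx": 0,"ty": 0,"tz": 0,"wx": 0,"wy": 0,"wz": 0.4},
  {"hand": 1,"tx": 0,"ty": 0,"tz": 0,"wx": 0,"wy": 0,"wz": 0.4},
  {"hand": 1,"tx": 0,"ty": 0,"tz": 0,"wx": 0,"wy": 0,"wz": 0.4},
  {"hand": 1,"tx": 0,"ty": 0,"tz": 0,"wx": 0,"wy": 0,"wz": 0.4},
])

```text
time: 13.88
tool_pos: [542.5, 139.4, 74.4]
tcp_rot: [3.142, -0.0, 0.97]
contact_force: [0.1, 3.3, -0.2]
grip_width: 40.7
```

```bash
python3 r.py
```

```text
[542.5 139.4  74.4] yaw 0.9704 j6 -0.856 t 13.8833 M [ 0.565 -0.091  0.181] F [ 0.1  3.3 -0.2] w 40.7 tau6 -0.349
```

Call:
drive_tool([
  {"hand": 1,"tx": 0,"ty": 0,"tz": 0,"wx": 0,"wy": 0,"wz": 0.4},
  {"hand": 1,"tx": 0,"ty": 0,"tz": 0,"wx": 0,"wy": 0,"wz": 0.4},
  {"hand": 1,"tx": 0,"ty": 0,"tz": 0,"wx": 0,"wy": 0,"wz": 0.4},
  {"hand": 1,"tx": 0,"ty": 0,"tz": 0,"wx": 0,"wy": 0,"wz": 0.4},
  {"hand": 1,"tx": 0,"ty": 0,"tz": 0,"wx": 0,"wy": 0,"wz": 0.4},
  {"hand": 1,"tx": 0,"ty": 0,"tz": 0,"wx": 0,"wy": 0,"wz": 0.4},
])

```text
time: 14.38
tool_pos: [542.5, 139.5, 74.4]
tcp_rot: [-3.142, -0.001, 0.761]
contact_force: [0.8, 3.4, 1.2]
grip_width: 40.6
```

```bash
python3 r.py
```

```text
[542.5 139.5  74.4] yaw 0.761 j6 -0.647 t 14.3833 M [ 0.578 -0.133  0.184] F [0.8 3.4 1.2] w 40.6 tau6 -0.35
```

Call:
drive_tool([
  {"hand": 1,"tx": 0,"ty": 0,"tz": 0,"wx": 0,"wy": 0,"wz": 0.3},
  {"hand": 1,"tx": 0,"ty": 0,"tz": 0,"wx": 0,"wy": 0,"wz": 0.3},
  {"hand": 1,"tx": 0,"ty": 0,"tz": 0,"wx": 0,"wy": 0,"wz": 0.3},
  {"hand": 1,"tx": 0,"ty": 0,"tz": 0,"wx": 0,"wy": 0,"wz": 0.3},
  {"hand": 1,"tx": 0,"ty": 0,"tz": 0,"wx": 0,"wy": 0,"wz": 0.3},
  {"hand": 1,"tx": 0,"ty": 0,"tz": 0,"wx": 0,"wy": 0,"wz": 0.3},
])

```text
time: 14.88
tool_pos: [542.6, 139.5, 74.3]
tcp_rot: [-3.141, -0.001, 0.604]
contact_force: [0.6, 3.8, 0.5]
grip_width: 40.3
```

```bash
python3 r.py
```

```text
[542.6 139.5  74.3] yaw 0.6043 j6 -0.49 t 14.8833 M [ 0.555 -0.139  0.155] F [0.6 3.8 0.5] w 40.3 tau6 -0.212
```

Call:
drive_tool([
  {"hand": 1,"tx": 0,"ty": 0,"tz": 0,"wx": 0,"wy": 0,"wz": 0.3},
  {"hand": 1,"tx": 0,"ty": 0,"tz": 0,"wx": 0,"wy": 0,"wz": 0.3},
  {"hand": 1,"tx": 0,"ty": 0,"tz": 0,"wx": 0,"wy": 0,"wz": 0.3},
  {"hand": 1,"tx": 0,"ty": 0,"tz": 0,"wx": 0,"wy": 0,"wz": 0.3},
])

```text
time: 15.22
tool_pos: [542.6, 139.5, 74.4]
tcp_rot: [-3.141, -0.001, 0.5]
contact_force: [0.4, 4.2, -0.2]
grip_width: 40.6
```

```bash
python3 r.py
```

```text
[542.6 139.5  74.4] yaw 0.4996 j6 -0.385 t 15.2167 M [ 0.61  -0.141  0.206] F [ 0.4  4.2 -0.2] w 40.6 tau6 -0.212
```

Call:
drive_tool([
  {"hand": 1,"tx": 0,"ty": 0,"tz": 0,"wx": 0,"wy": 0,"wz": 0.3},
  {"hand": 1,"tx": 0,"ty": 0,"tz": 0,"wx": 0,"wy": 0,"wz": 0.3},
  {"hand": 1,"tx": 0,"ty": 0,"tz": 0,"wx": 0,"wy": 0,"wz": 0.3},
  {"hand": 1,"tx": 0,"ty": 0,"tz": 0,"wx": 0,"wy": 0,"wz": 0.3},
])

```text
time: 15.55
tool_pos: [542.6, 139.5, 74.4]
tcp_rot: [-3.141, -0.001, 0.395]
contact_force: [0.5, 3.6, 0.7]
grip_width: 40.1
```

```bash
python3 r.py
```

```text
[542.6 139.5  74.4] yaw 0.3949 j6 -0.281 t 15.55 M [ 0.596 -0.104  0.157] F [0.5 3.6 0.7] w 40.1 tau6 -0.212
```

Call:
drive_tool([
  {"hand": 1,"tx": 0,"ty": 0,"tz": 0,"wx": 0,"wy": 0,"wz": 0.2},
  {"hand": 1,"tx": 0,"ty": 0,"tz": 0,"wx": 0,"wy": 0,"wz": 0.2},
  {"hand": 1,"tx": 0,"ty": 0,"tz": 0,"wx": 0,"wy": 0,"wz": 0.2},
])

```text
time: 15.8
tool_pos: [542.6, 139.5, 74.4]
tcp_rot: [-3.141, -0.001, 0.342]
contact_force: [0.5, 5.0, 0.2]
grip_width: 40.5
```

```bash
python3 r.py
```

```text
[542.6 139.5  74.4] yaw 0.3419 j6 -0.228 t 15.8 M [ 0.868 -0.145  0.201] F [0.5 5.  0.2] w 40.5 tau6 -0.085
```

Call:
drive_tool([
  {"hand": 1,"tx": 0,"ty": 0,"tz": 0,"wx": 0,"wy": 0,"wz": 0.2},
  {"hand": 1,"tx": 0,"ty": 0,"tz": 0,"wx": 0,"wy": 0,"wz": 0.2},
  {"hand": 1,"tx": 0,"ty": 0,"tz": 0,"wx": 0,"wy": 0,"wz": 0.2},
])

```text
time: 16.05
tool_pos: [542.6, 139.4, 74.4]
tcp_rot: [-3.141, -0.001, 0.289]
contact_force: [0.1, 6.2, 0.3]
grip_width: 40.4
```

```bash
python3 r.py
```

```text
[542.6 139.4  74.4] yaw 0.2892 j6 -0.175 t 16.05 M [ 0.914 -0.135  0.195] F [0.1 6.2 0.3] w 40.4 tau6 -0.074
```

Call:
drive_tool([
  {"hand": 1,"tx": 0,"ty": 0,"tz": 0,"wx": 0,"wy": 0,"wz": 0.2},
  {"hand": 1,"tx": 0,"ty": 0,"tz": 0,"wx": 0,"wy": 0,"wz": 0.2},
  {"hand": 1,"tx": 0,"ty": 0,"tz": 0,"wx": 0,"wy": 0,"wz": 0.2},
])

```text
time: 16.3
tool_pos: [542.6, 139.4, 74.4]
tcp_rot: [-3.141, -0.001, 0.237]
contact_force: [0.9, 4.9, 0.2]
grip_width: 40.6
```

```bash
python3 r.py
```

```text
[542.6 139.4  74.4] yaw 0.2368 j6 -0.123 t 16.3 M [ 0.893 -0.156  0.235] F [0.9 4.9 0.2] w 40.6 tau6 -0.074
```

Call:
drive_tool([
  {"hand": 1,"tx": 0,"ty": 0,"tz": 0,"wx": 0,"wy": 0,"wz": 0.2},
  {"hand": 1,"tx": 0,"ty": 0,"tz": 0,"wx": 0,"wy": 0,"wz": 0.2},
  {"hand": 1,"tx": 0,"ty": 0,"tz": 0,"wx": 0,"wy": 0,"wz": 0.2},
])

```text
time: 16.55
tool_pos: [542.6, 139.5, 74.4]
tcp_rot: [-3.141, -0.001, 0.185]
contact_force: [1.5, 5.5, -0.2]
grip_width: 40.3
```

```bash
python3 r.py
```

```text
[542.6 139.5  74.4] yaw 0.1845 j6 -0.07 t 16.55 M [ 0.92  -0.129  0.28 ] F [ 1.5  5.5 -0.2] w 40.3 tau6 -0.005
```

Call:
drive_tool([
  {"hand": 1,"tx": 0,"ty": 0,"tz": 0,"wx": 0,"wy": 0,"wz": 0.2},
  {"hand": 1,"tx": 0,"ty": 0,"tz": 0,"wx": 0,"wy": 0,"wz": 0.2},
])

```text
time: 16.72
tool_pos: [542.6, 139.4, 74.3]
tcp_rot: [-3.141, -0.001, 0.15]
contact_force: [0.3, 5.0, -0.7]
grip_width: 40.6
```

```bash
python3 r.py;  python3 - <<'E'
from h import *
im=capture('wrist'); cv2.imwrite('pics/j_wrist.png',im[:,:,::-1])
im=capture('side'); cv2.imwrite('pics/j_c.png',cv2.resize(im[150:270,170:330,::-1],None,fx=5,fy=5,interpolation=cv2.INTER_CUBIC)[:600])
E
```

```text
[542.6 139.4  74.3] yaw 0.1498 j6 -0.036 t 16.7167 M [ 0.925 -0.172  0.37 ] F [ 0.3  5.  -0.7] w 40.6 tau6 0.035
```

View pics/j_wrist.png

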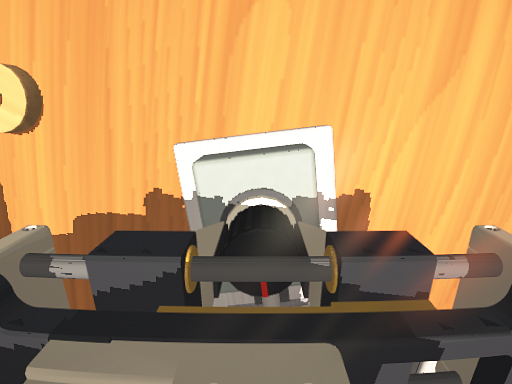

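View pics/j_c.png

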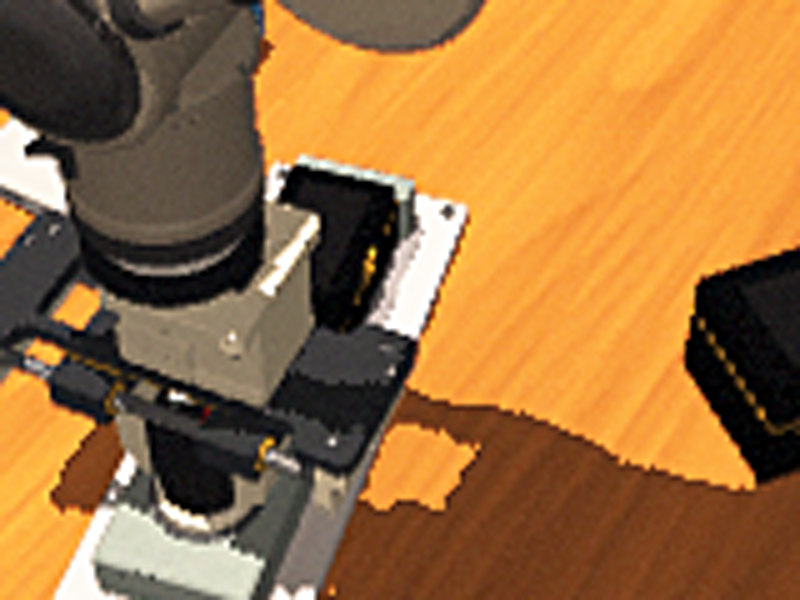

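The side view shows the case sitting against the stop, and Mz is climbing (0.24 → 0.28 → 0.37), so jaw, case and stop have met at about yaw 0.2. Small steps from here.

Call:
drive_tool([
  {"hand": 1,"tx": 0,"ty": 0,"tz": 0,"wx": 0,"wy": 0,"wz": 0.2},
  {"hand": 1,"tx": 0,"ty": 0,"tz": 0,"wx": 0,"wy": 0,"wz": 0.2},
])

```text
time: 16.98
tool_pos: [542.6, 139.4, 74.4]
tcp_rot: [-3.141, -0.001, 0.115]
contact_force: [0.0, 6.0, 0.0]
grip_width: 40.2
```

```bash
python3 r.py
```

```text
[542.6 139.4  74.4] yaw 0.1151 j6 -0.001 t 16.9833 M [ 0.854 -0.174  0.32 ] F [0. 6. 0.] w 40.2 tau6 0.032
```

Call:
drive_tool([
  {"hand": 1,"tx": 0,"ty": 0,"tz": 0,"wx": 0,"wy": 0,"wz": 0.2},
  {"hand": 1,"tx": 0,"ty": 0,"tz": 0,"wx": 0,"wy": 0,"wz": 0.2},
])

```text
time: 17.15
tool_pos: [542.7, 139.4, 74.4]
tcp_rot: [-3.141, -0.001, 0.08]
contact_force: [1.4, 4.6, -0.1]
grip_width: 40.6
```

```bash
python3 r.py
```

```text
[542.7 139.4  74.4] yaw 0.0801 j6 0.034 t 17.15 M [ 0.941 -0.132  0.355] F [ 1.4  4.6 -0.1] w 40.6 tau6 0.092
```

Call:
drive_tool([
  {"hand": 1,"tx": 0,"ty": 0,"tz": 0,"wx": 0,"wy": 0,"wz": 0.2},
  {"hand": 1,"tx": 0,"ty": 0,"tz": 0,"wx": 0,"wy": 0,"wz": 0.2},
])

```text
time: 17.32
tool_pos: [542.6, 139.5, 74.4]
tcp_rot: [-3.141, -0.001, 0.045]
contact_force: [0.9, 6.0, -0.8]
grip_width: 40.3
```

```bash
python3 r.py
```

```text
[542.6 139.5  74.4] yaw 0.0453 j6 0.069 t 17.3167 M [ 0.88  -0.163  0.386] F [ 0.9  6.  -0.8] w 40.3 tau6 0.106
```

Call:
drive_tool([
  {"hand": 1,"tx": 0,"ty": 0,"tz": 0,"wx": 0,"wy": 0,"wz": 0.2},
  {"hand": 1,"tx": 0,"ty": 0,"tz": 0,"wx": 0,"wy": 0,"wz": 0.2},
])

```text
time: 17.48
tool_pos: [542.7, 139.5, 74.4]
tcp_rot: [-3.141, -0.001, 0.01]
contact_force: [2.0, 4.7, 0.1]
grip_width: 40.7
```

```bash
python3 r.py
```

```text
[542.7 139.5  74.4] yaw 0.0104 j6 0.104 t 17.4833 M [ 0.894 -0.195  0.412] F [2.  4.7 0.1] w 40.7 tau6 0.102
```

Call:
drive_tool([
  {"hand": 1,"tx": 0,"ty": 0,"tz": 0,"wx": 0,"wy": 0,"wz": 0.2},
  {"hand": 1,"tx": 0,"ty": 0,"tz": 0,"wx": 0,"wy": 0,"wz": 0.2},
])

```text
time: 17.65
tool_pos: [542.7, 139.4, 74.4]
tcp_rot: [-3.141, -0.001, -0.025]
contact_force: [0.8, 6.0, 0.2]
grip_width: 40.6
```

```bash
python3 r.py
```

```text
[542.7 139.4  74.4] yaw -0.0247 j6 0.139 t 17.65 M [ 0.908 -0.199  0.361] F [0.8 6.  0.2] w 40.6 tau6 0.079
```

Call:
drive_tool([
  {"hand": 1,"tx": 0,"ty": 0,"tz": 0,"wx": 0,"wy": 0,"wz": 0.2},
  {"hand": 1,"tx": 0,"ty": 0,"tz": 0,"wx": 0,"wy": 0,"wz": 0.2},
])

```text
time: 17.82
tool_pos: [542.7, 139.5, 74.4]
tcp_rot: [-3.141, -0.001, -0.06]
contact_force: [1.9, 5.1, 0.7]
grip_width: 40.3
```

```bash
python3 r.py
```

```text
[542.7 139.5  74.4] yaw -0.0596 j6 0.174 t 17.8167 M [ 0.939 -0.174  0.299] F [1.9 5.1 0.7] w 40.3 tau6 0.044
```

Call:
drive_tool([
  {"hand": 1,"tx": 0,"ty": 0,"tz": 0,"wx": 0,"wy": 0,"wz": 0.2},
  {"hand": 1,"tx": 0,"ty": 0,"tz": 0,"wx": 0,"wy": 0,"wz": 0.2},
])

```text
time: 17.98
tool_pos: [542.6, 139.4, 74.3]
tcp_rot: [-3.141, -0.001, -0.095]
contact_force: [1.1, 5.4, 0.1]
grip_width: 40.3
```

```bash
python3 r.py
```

```text
[542.6 139.4  74.3] yaw -0.0946 j6 0.209 t 17.9833 M [ 0.872 -0.189  0.251] F [1.1 5.4 0.1] w 40.3 tau6 -0.003
```

The peak was at yaw ≈0.02 and the torque is now falling, so the clutch is slipping. I watch for Mz to cross the baseline (slip 0.44), then go slightly past it and let the knob bed itself.

Call:
drive_tool([
  {"hand": 1,"tx": 0,"ty": 0,"tz": 0,"wx": 0,"wy": 0,"wz": 0.2},
  {"hand": 1,"tx": 0,"ty": 0,"tz": 0,"wx": 0,"wy": 0,"wz": 0.2},
])

```text
time: 18.15
tool_pos: [542.6, 139.5, 74.3]
tcp_rot: [-3.141, -0.001, -0.13]
contact_force: [0.7, 5.0, 0.3]
grip_width: 40.4
```

```bash
python3 r.py
```

```text
[542.6 139.5  74.3] yaw -0.1296 j6 0.244 t 18.15 M [ 0.945 -0.134  0.282] F [0.7 5.  0.3] w 40.4 tau6 -0.057
```

Call:
drive_tool([
  {"hand": 1,"tx": 0,"ty": 0,"tz": 0,"wx": 0,"wy": 0,"wz": 0.2},
  {"hand": 1,"tx": 0,"ty": 0,"tz": 0,"wx": 0,"wy": 0,"wz": 0.2},
])

```text
time: 18.32
tool_pos: [542.6, 139.4, 74.4]
tcp_rot: [-3.141, -0.001, -0.165]
contact_force: [0.8, 4.6, 0.2]
grip_width: 40.7
```

```bash
python3 r.py
```

```text
[542.6 139.4  74.4] yaw -0.1647 j6 0.279 t 18.3167 M [ 0.91  -0.13   0.152] F [0.8 4.6 0.2] w 40.7 tau6 -0.112
```

Call:
drive_tool([
  {"hand": 1,"tx": 0,"ty": 0,"tz": 0,"wx": 0,"wy": 0,"wz": 0.2},
  {"hand": 1,"tx": 0,"ty": 0,"tz": 0,"wx": 0,"wy": 0,"wz": 0.2},
])

```text
time: 18.48
tool_pos: [542.7, 139.4, 74.4]
tcp_rot: [-3.141, -0.001, -0.2]
contact_force: [0.9, 5.8, 0.5]
grip_width: 40.4
```

```bash
python3 r.py
```

```text
[542.7 139.4  74.4] yaw -0.1997 j6 0.314 t 18.4833 M [ 0.949 -0.241  0.172] F [0.9 5.8 0.5] w 40.4 tau6 -0.168
```

Call:
drive_tool([
  {"hand": 1,"tx": 0,"ty": 0,"tz": 0,"wx": 0,"wy": 0,"wz": 0.2},
  {"hand": 1,"tx": 0,"ty": 0,"tz": 0,"wx": 0,"wy": 0,"wz": 0.2},
])

```text
time: 18.65
tool_pos: [542.7, 139.4, 74.4]
tcp_rot: [-3.141, -0.0, -0.235]
contact_force: [0.9, 5.6, -0.5]
grip_width: 40.3
```

```bash
python3 r.py
```

```text
[542.7 139.4  74.4] yaw -0.2348 j6 0.349 t 18.65 M [ 0.89  -0.17   0.025] F [ 0.9  5.6 -0.5] w 40.3 tau6 -0.215
```

Call:
drive_tool([
  {"hand": 1,"tx": 0,"ty": 0,"tz": 0,"wx": 0,"wy": 0,"wz": 0.2},
  {"hand": 1,"tx": 0,"ty": 0,"tz": 0,"wx": 0,"wy": 0,"wz": 0.2},
])

```text
time: 18.82
tool_pos: [542.7, 139.4, 74.4]
tcp_rot: [-3.141, -0.0, -0.27]
contact_force: [0.9, 5.2, -0.4]
grip_width: 40.2
```

```bash
python3 r.py
```

```text
[542.7 139.4  74.4] yaw -0.2698 j6 0.384 t 18.8167 M [ 0.913 -0.188  0.053] F [ 0.9  5.2 -0.4] w 40.2 tau6 -0.249
```

Call:
drive_tool([
  {"hand": 1,"tx": 0,"ty": 0,"tz": 0,"wx": 0,"wy": 0,"wz": 0.2},
  {"hand": 1,"tx": 0,"ty": 0,"tz": 0,"wx": 0,"wy": 0,"wz": 0.2},
])

```text
time: 18.98
tool_pos: [542.7, 139.4, 74.4]
tcp_rot: [-3.141, -0.0, -0.305]
contact_force: [0.7, 4.3, 0.6]
grip_width: 40.8
```

```bash
python3 r.py
```

```text
[542.7 139.4  74.4] yaw -0.3048 j6 0.419 t 18.9833 M [ 0.903 -0.195 -0.002] F [0.7 4.3 0.6] w 40.8 tau6 -0.274
```

Call:
drive_tool([
  {"hand": 1,"tx": 0,"ty": 0,"tz": 0,"wx": 0,"wy": 0,"wz": 0.2},
  {"hand": 1,"tx": 0,"ty": 0,"tz": 0,"wx": 0,"wy": 0,"wz": 0.2},
])

```text
time: 19.15
tool_pos: [542.7, 139.4, 74.4]
tcp_rot: [-3.141, -0.0, -0.34]
contact_force: [0.5, 6.0, -0.2]
grip_width: 40.5
```

```bash
python3 r.py;  python3 - <<'E'
from h import *
im=capture('wrist'); cv2.imwrite('pics/k_wrist.png',im[:,:,::-1])
im=capture('side'); cv2.imwrite('pics/k_c.png',cv2.resize(im[200:260,170:250,::-1],None,fx=8,fy=8,interpolation=cv2.INTER_CUBIC))
im=capture('scene'); cv2.imwrite('pics/k_s.png',cv2.resize(im[160:230,270:360,::-1],None,fx=8,fy=8,interpolation=cv2.INTER_CUBIC))
E
```

```text
[542.7 139.4  74.4] yaw -0.3397 j6 0.454 t 19.15 M [ 0.924 -0.203  0.046] F [ 0.5  6.  -0.2] w 40.5 tau6 -0.27
```

View pics/k_wrist.png

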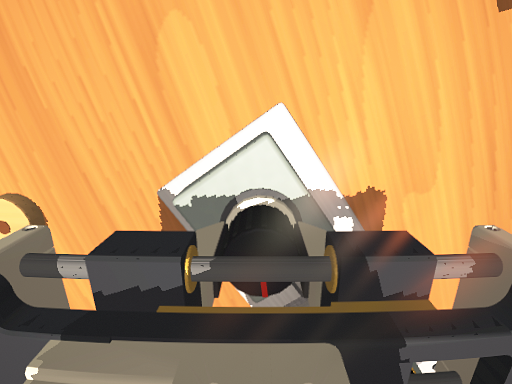

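View pics/k_c.png

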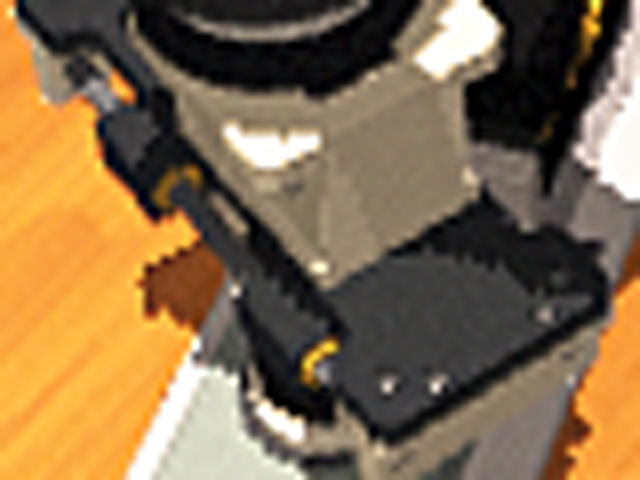

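View pics/k_s.png

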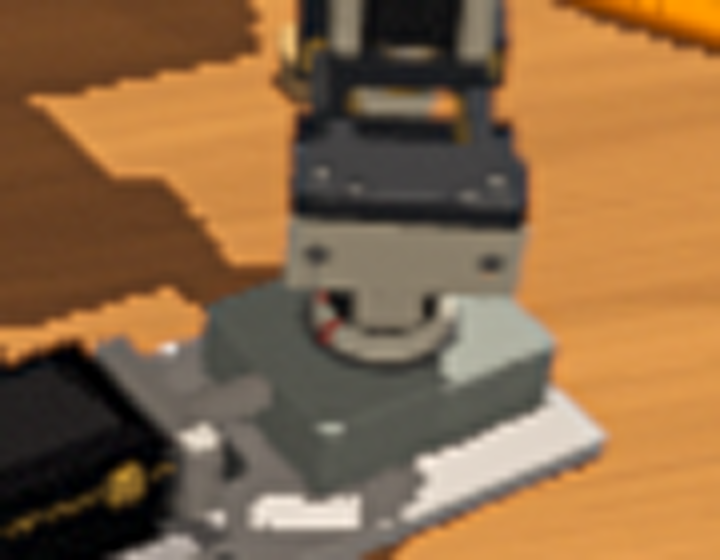

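Scene crop: the collar's red mark is at (326,330) in the crop, scene ≈(310.3,200.8). I'll work out the collar angle against the knob angle.

```bash
python3 - <<'E'
from h import *
import pickle
o,R=pickle.load(open('d.pkl','rb')); m,im=R['wrist']
k=10/3
f=lambda u,v,z: onz(m,((u+.5)/k-.5+185,(v+.5)/k-.5),z)
a=f(361,75,92)-f(267,62,92); y0=np.arctan2(a[1],a[0]); print("knob yaw0",y0,"len",np.linalg.norm(a))
c=f(357,127,53)-np.array([542.1,138.4,53]); print("collar yaw0",np.arctan2(c[1],c[0]),np.hypot(*c[:2]))
print("knob now",y0-(1.599+.340))
S=camera_model('scene')
for u,v in [(326,330),(326,324),(330,336)]:
    p=onz(S,((u+.5)/8-.5+270,(v+.5)/8-.5+160),50)
    q=p-np.array([542.1,138.4,50]); print("collar mark",q.round(1),np.arctan2(q[1],q[0]))
E
```

```text
knob yaw0 0.15635642326528312 len 19.546787550791525
collar yaw0 0.12995967746084838 22.984446502193816
knob now -1.7826435767347169
collar mark [  5.8 -23.3   0. ] -1.327953749317689
collar mark [  2.6 -22.2   0. ] -1.453037243931415
collar mark [  9.2 -23.    0. ] -1.1889008656498337
```

The mark gives a slip of 0.45±0.1 and the torque curve suggests about 0.5. One more small step is well short of 0.7.

Call:
drive_tool([
  {"hand": 1,"tx": 0,"ty": 0,"tz": 0,"wx": 0,"wy": 0,"wz": 0.2},
  {"hand": 1,"tx": 0,"ty": 0,"tz": 0,"wx": 0,"wy": 0,"wz": 0.2},
  {"hand": 1,"tx": 0,"ty": 0,"tz": 0,"wx": 0,"wy": 0,"wz": 0},
])

```text
time: 19.55
tool_pos: [542.7, 139.4, 74.4]
tcp_rot: [-3.141, -0.0, -0.375]
contact_force: [0.2, 5.5, -0.2]
grip_width: 40.8
```

```bash
python3 r.py
```

```text
[542.7 139.4  74.4] yaw -0.3747 j6 0.489 t 19.55 M [ 0.919 -0.18   0.044] F [ 0.2  5.5 -0.2] w 40.8 tau6 0.23
```

Mz is at the baseline. Letting go and lifting clear, then I'll check the marks.

Call:
drive_tool([
  {"hand": -1,"tx": 0,"ty": 0,"tz": 0,"wx": 0,"wy": 0,"wz": 0},
  {"hand": -1,"tx": 0,"ty": 0,"tz": 0,"wx": 0,"wy": 0,"wz": 0},
  {"hand": -1,"tx": 0,"ty": 0,"tz": 0,"wx": 0,"wy": 0,"wz": 0},
  {"hand": -1,"tx": 0,"ty": 0,"tz": 0,"wx": 0,"wy": 0,"wz": 0},
  {"hand": -1,"tx": 0,"ty": 0,"tz": 0,"wx": 0,"wy": 0,"wz": 0},
  {"hand": -1,"tx": 0,"ty": 0,"tz": 0,"wx": 0,"wy": 0,"wz": 0},
  {"hand": -1,"tx": 0,"ty": 0,"tz": -0.3,"wx": 0,"wy": 0,"wz": 0},
  {"hand": -1,"tx": 0,"ty": 0,"tz": -0.8,"wx": 0,"wy": 0,"wz": 0},
  {"hand": -1,"tx": 0,"ty": 0,"tz": -0.9,"wx": 0,"wy": 0,"wz": 0},
  {"hand": -1,"tx": 0,"ty": 0,"tz": -0.9,"wx": 0,"wy": 0,"wz": 0},
  {"hand": -1,"tx": 0,"ty": 0,"tz": -0.9,"wx": 0,"wy": 0,"wz": 0},
  {"hand": -1,"tx": 0,"ty": 0,"tz": 0,"wx": 0,"wy": 0,"wz": 0},
  {"hand": -1,"tx": 0,"ty": 0,"tz": 0,"wx": 0,"wy": 0,"wz": 0},
])

```text
time: 20.63
tool_pos: [543.4, 139.1, 228.6]
tcp_rot: [-3.139, -0.005, -0.373]
contact_force: [0.2, 0.1, -0.0]
grip_width: 92.1
```

```bash
python3 r.py;  python3 - <<'E'
from h import *
import pickle
R={}
for n in ['wrist','side','scene']:
    m=camera_model(n); im=capture(n); R[n]=(m,im); cv2.imwrite(f'pics/l_{n}.png',im[:,:,::-1])
pickle.dump(R,open('l.pkl','wb'))
im=R['wrist'][1]; cv2.imwrite('pics/l_w.png',cv2.resize(im[100:240,180:340,::-1],None,fx=4,fy=4,interpolation=cv2.INTER_CUBIC))
im=R['scene'][1]; cv2.imwrite('pics/l_s.png',cv2.resize(im[160:260,220:360,::-1],None,fx=5.5,fy=5.5,interpolation=cv2.INTER_CUBIC))
E
```

```text
[543.4 139.1 228.6] yaw -0.3731 j6 0.487 t 20.6333 M [-0.048 -0.065  0.013] F [ 0.2  0.1 -0. ] w 92.1 tau6 0.002
```

View pics/l_w.png

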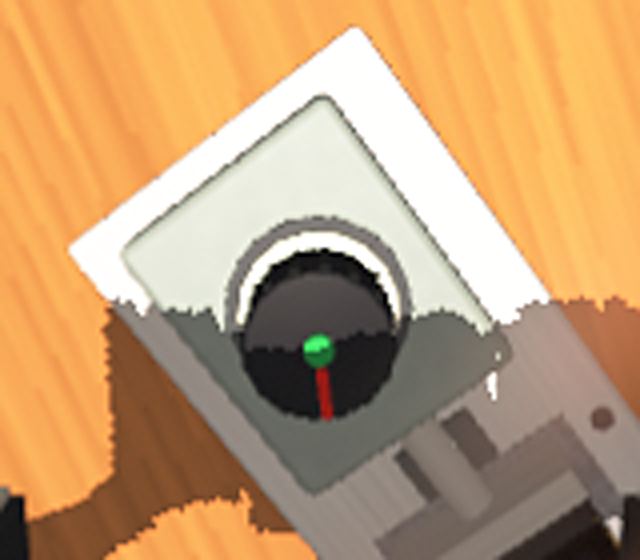

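View pics/l_s.png

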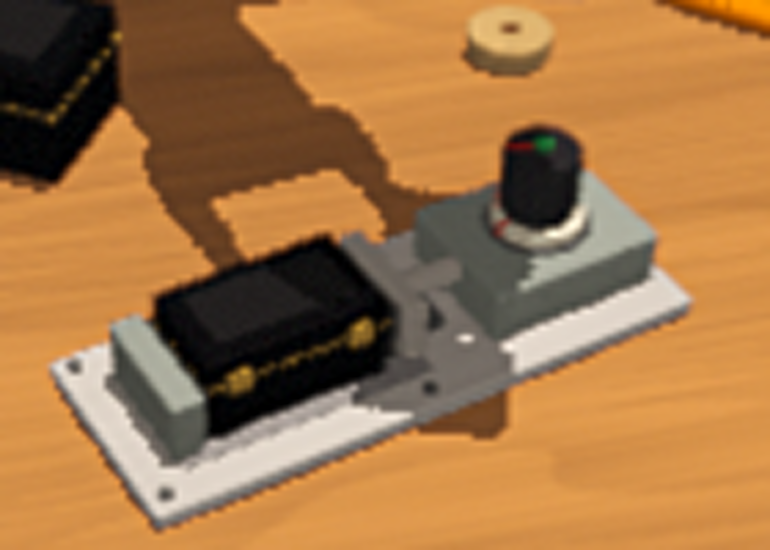

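View pics/l_side.png

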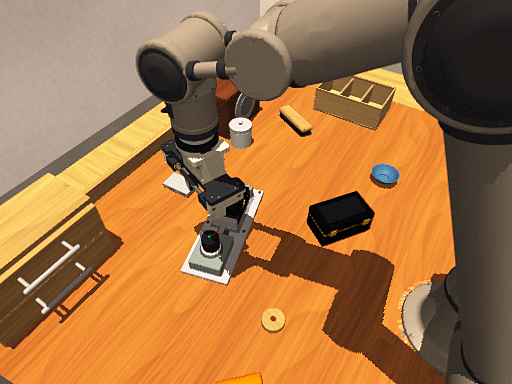

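The green pin now stands proud as a dome at crop (319,350), and the case is held squarely between stop and jaw. Working out the knob's lead over the collar.

```bash
python3 - <<'E'
from h import *
import pickle
R=pickle.load(open('l.pkl','rb')); m=R['wrist'][0]; S=R['scene'][0]
f=lambda u,v,z: onz(m,((u+.5)/4-.5+180,(v+.5)/4-.5+100),z)
a=f(327,416,92)-f(319,352,95.5); print("pin",f(319,350,95.5)); ky=np.arctan2(a[1],a[0]); print("knob",ky,np.hypot(*a[:2]))
a2=f(327,416,92)-f(321,372,92); print("knob line only",np.arctan2(a2[1],a2[0]))
s=lambda u,v,z:onz(S,((u+.5)/5.5-.5+220,(v+.5)/5.5-.5+160),z)
ctr=np.array([542.1,138.4])
# centre in scene of collar: mark in scene; use before-image offset for bias
for u,v in [(499,230),(502,228),(505,226)]:
    q=s(u,v,52)[:2]-ctr; print("collar",np.arctan2(q[1],q[0]),np.hypot(*q))
im=R['scene'][1].astype(int)
r=(im[:,:,0]-im[:,:,1]>60)&(im[:,:,0]-im[:,:,2]>50)&(im[:,:,1]<110); 
sub=np.argwhere(r[180:210,305:330]); print(sub+[180,305])
big=cv2.resize(R['scene'][1][178:212,300:334,::-1],None,fx=16,fy=16,interpolation=cv2.INTER_NEAREST); cv2.imwrite('pics/l_k.png',big)
E
```

```text
pin [542.35347305 138.73421289  95.5       ]
knob -1.8313284889281165 18.630768152506015
knob line only -1.814599183716627
collar -1.1721642796581961 27.145411072079874
collar -1.1834248605688769 24.880232619802257
collar -1.1969704503536207 22.613504964699576
[[182 319]
 [186 312]
 [186 313]
 [186 314]
 [186 315]
 [189 326]
 [200 311]]
```

View pics/l_k.png

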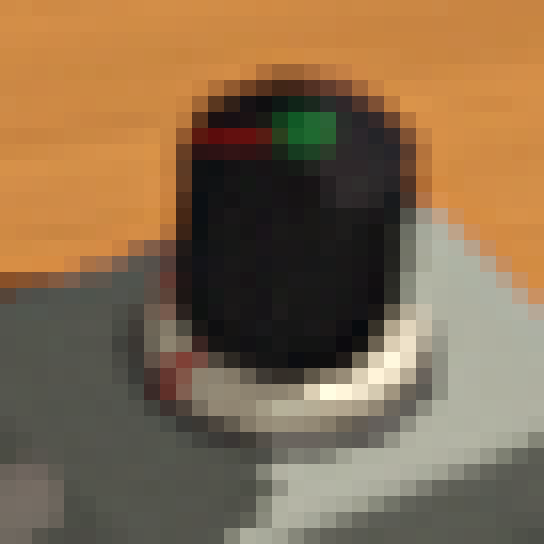

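```bash
python3 - <<'E'
from h import *
S=camera_model('scene'); a=cv2.imread('pics/a_scene.png').astype(int); b=cv2.imread('pics/l_scene.png').astype(int)
s=lambda u,v,z:onz(S,((u+.5)/5.5-.5+220,(v+.5)/5.5-.5+160),z)
yaw=.274; ex=np.array([np.cos(yaw),np.sin(yaw)]); ey=np.array([-ex[1],ex[0]]); org=np.array([568,46.75])
P=[s(*p,62)[:2] for p in [(155,297),(332,235),(395,293),(203,362)]]
D=[np.round(((p-org)@ex,(p-org)@ey),1) for p in P]; print(D,np.mean(D,0))
# bystanders: changed pixels scene vs start, brush/jar/owl/tin/dish/ring/shoehorn patches
for n,(x,y,w) in dict(jar=(180,280,14),owl=(229,280,14),tin=(289,281,16),dish=(139,180,14),ring=(313,168,9),horn=(367,167,25),brush=(103,257,14)).items():
    print(n,np.abs(a[y-w:y+w,x-w:x+w]-b[y-w:y+w,x-w:x+w]).mean().round(1))
E
```

```text
[array([ -27.2, -110.7]), array([-25. , -13.1]), array([27.5, -9.3]), array([  24.5, -112.1])] [-5.00e-02 -6.13e+01]
jar 1.6
owl 1.7
tin 1.8
dish 16.1
ring 2.2
horn 1.6
brush 1.7
```

Case centre is at dock (0,-61), square. The bystander patches are unchanged, except the dish patch: the arm's shadow lay near there in the first picture, and the arm never went near the dish. Handing in.

```bash
python3 - <<'E'
from plant import *
print(close_job()); print(get_obs()['time'])
E
```

```text
the job is handed in; nothing more can be done
None
the job is handed in; nothing more can be done
```

I set the smaller black case into the dock bay and let go. I then turned the knob clockwise about 1.97 rad in one grip until the clutch clicked, released it and lifted clear, and handed the job in at about 21 s. No verdict was reported.

**Case:** it stands square at about dock (0, −61) mm, touching both stop and jaw. That is inside the allowed ±15 mm across and −88 to −28 mm along.

**Click:** the torque rose to about 0.4 N m, fell back to the baseline, and I stopped there. The green pin is up, and the knob's line stayed where I left it instead of springing back.

**Knob lead over the collar:** the marks read about 0.65 rad after release, and about 0.45 rad shortly before. Both are coarse, to about ±0.1 rad, but agree with the nominal 0.57 and with the torque curve.

**Not measured directly:**
- **Jaw force:** I judged it only from the torque, so the 1.5 to 15 N range is not confirmed.
- **Dish:** every other bystander's picture patch was unchanged. The dish's patch differed, which I put down to the arm's shadow having moved, since the arm never went near it, but I did not check it further.

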